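# Load the sampler tray with keyed vial blocks and start it

### The job

Press the small key on the control pad all the way to release the sample tray, then fit every vial block on the bench into its own place in the tray's interlocking pattern, turned so that it drops in flush on the tray floor. When all the blocks are in, press the medium key to lock the tray and after it the large key to start the run, each all the way down and let go before the next. Leave the bottle, the jar and the vial box where they stand.

Things in the scene. Friction and masses are not known exactly. Their poses are not given: they have to be found in the camera images.
- tray: cream sample tray fixed to the bench, 172 (x) x 212 (y) mm, turned a little; origin at the centre of its underside. Floor 6 mm thick, outer wall 16 mm high; ribs 3 mm wide, 8 mm above the floor, outline five places that interlock like a jigsaw, each one block's outline with 2 mm of play all round
- block_L: aluminium vial block, 24 mm thick, 260 g, L-shaped in plan: bar x -16.5 to 16.5, y -56.5 to 56.5, with a foot x 16.5 to 56.5, y 23.5 to 56.5. Fin along y (44 x 12 mm, black, 32 mm tall on the block's top). Origin on the underside below the fin's centre, z up. Starts flat on the bench, any yaw, or absent; seated, its axes lie as the tray's
- place_L (a point): on the tray floor (6 mm above the bench), the point where block_L's origin belongs (-60 mm in x, -40 mm in y from the tray's centre, in the tray's axes); its axes are the tray's
- block_V: aluminium vial block, 24 mm thick, 200 g, the smallest, a corner in plan: arm x -36.5 to 36.5, y -16.5 to 16.5 and arm x -36.5 to -3.5, y -56.5 to -16.5. Fin along x (44 x 12 mm, black, 32 mm tall on the block's top). Origin on the underside below the fin's centre, z up. Starts flat on the bench, any yaw, or absent; seated, its axes lie as the tray's
- place_V (a point): on the tray floor (6 mm above the bench), the point where block_V's origin belongs (-40 mm in x, 80 mm in y from the tray's centre, in the tray's axes); its axes are the tray's
- block_P: aluminium vial block, 24 mm thick, 320 g, the biggest, P-shaped in plan: square x and y -36.5 to 36.5 with a leg x 36.5 to 76.5, y -36.5 to -3.5. Fin along x (44 x 12 mm, black, 32 mm tall on the block's top). Origin on the underside below the fin's centre, z up. Starts flat on the bench, any yaw, or absent; seated, its axes lie as the tray's
- place_P (a point): on the tray floor (6 mm above the bench), the point where block_P's origin belongs (0 mm in x, -60 mm in y from the tray's centre, in the tray's axes); its axes are the tray's
- block_S: aluminium vial block, 24 mm thick, 260 g, a step in plan: bars x -56.5 to 16.5, y -36.5 to -3.5 and x -16.5 to 56.5, y 3.5 to 36.5, joined between (half a turn gives the same shape, either way is right). Fin along y (44 x 12 mm, black, 32 mm tall on the block's top). Origin on the underside below the fin's centre, z up. Starts flat on the bench, any yaw, or absent; seated, its axes lie as the tray's
- place_S (a point): on the tray floor (6 mm above the bench), the point where block_S's origin belongs (20 mm in x, 60 mm in y from the tray's centre, in the tray's axes); its axes are the tray's
- block_T: aluminium vial block, 24 mm thick, 260 g, T-shaped in plan: bar x -16.5 to 16.5, y -56.5 to 56.5, with a stem x -56.5 to -16.5, y -16.5 to 16.5. Fin along y (44 x 12 mm, black, 32 mm tall on the block's top). Origin on the underside below the fin's centre, z up. Starts flat on the bench, any yaw, or absent; seated, its axes lie as the tray's
- place_T (a point): on the tray floor (6 mm above the bench), the point where block_T's origin belongs (60 mm in x, 0 mm in y from the tray's centre, in the tray's axes); its axes are the tray's
- pad: cream control pad fixed to the bench, 85 (x) x 165 (y) x 30 mm high, origin at the centre of its underside; carries three grey round spring keys in a row along its y, in black housings. Seen from the robot: medium key on the left (+y), small key in the middle, large key on the right
- key_small (a joint): travel of the small key: 0 released, 0.006 m fully down (about 4 N); springs back when let go
- key_small_top (a point): centre of the top face of the small key (22 mm across); it is pressed straight down
- key_medium (a joint): travel of the medium key: 0 released, 0.006 m fully down (about 4 N); springs back when let go
- key_medium_top (a point): centre of the top face of the medium key (31 mm across); it is pressed straight down
- key_large (a joint): travel of the large key: 0 released, 0.006 m fully down (about 4 N); springs back when let go
- key_large_top (a point): centre of the top face of the large key (42 mm across); it is pressed straight down
- amber_bottle: bystander: amber reagent bottle 76 mm across, 160 mm high, origin under its centre
- jar: bystander: white plastic jar 60 mm across, 90 mm high, origin under its centre
- vial_box: bystander: cardboard vial box 110 x 130 x 45 mm, origin under its centre
Things that resemble listed ones, but are neither listed nor needed, are in the scene too. Leave any pink or red look-alike of the block_S alone.

How it is judged:
By the outcome, as a careful person would: the job done as asked, in the order asked, and still so for the second after the job is handed in, with the robot touching nothing.
Of block_L, block_V, block_P, block_S, block_T only 3 to 5 are there at a start; the rules pass over those that are not, and their reading is None.
At some moment in a run one of block_L, block_V, block_P, block_S, block_T may be knocked a few centimetres aside while the robot is not near it.
It also fails if it takes over 210 s, if anything falls off the work surface, if the arm or the gripper's body presses on something with over 40 N, if the wrist force passes 120 N, or if a joint passes its speed limit or range.

### The arm

A 6-joint arm with a two-finger parallel gripper is mounted at the origin on the work surface. World frame = base frame: x ahead of the robot, y to its left, z up, the work surface at z = 0. Lengths are in m, angles in rad, forces in N, time in s.
With the tool pointing down it reaches from about 0.375 to 0.975 m from the base axis. Payload 3.8 kg.
Tool frame: the origin (TCP) lies between the finger pads; the fingertips stand 22 mm ahead of it and the grasp point (between the pads) lies 3 mm ahead of it (bot.finger_overhang is the distance from the TCP to the fingertips, in m); x points along the fingers, y is the direction in which the jaws open and shut, and the axes are right-handed (so a half turn about x gives the same grasp; the last joint's range is limited). The gripper opens to 85 mm and grips with 20 to 120 N. Pads are 22 mm wide; open, the fingers measure 114 mm over their backs; the gripper's body (76 mm by 85 mm) begins 54 mm behind the grasp point. The pads swing forward as they close: fully open they stand 13 mm farther back than shut.
Start: joints at [-1.382, 0.264, 1.604, -0, 1.274, -0.037], TCP at [0.151, -0.658, 0.253] pointing down, gripper open.
Joint ranges: [-2.63, 2.63], [-0.94, 2.18], [0.31, 2.57], [-1.31, 4.45], [0, 2.66], [-2.55, 2.55]. Speed limits (rad/s): [2.57, 2.57, 3.14, 3.14, 3.14, 3.14].

### API

Orientations are given as a rotation vector (axis times angle).
In Python, from workcell import bot gives the robot as it stands. The module is installed in compiled form; this text tells all that it offers.
- The arm moves only by the tool arm_command, never from a script. Its argument "series" is a list that holds one entry, the list of rows, each a list of 7 numbers: the turn, a rotation vector about the tool's x, y, z in rad, then the shift along the tool's x, y, z in cm, then the opening, from 0 (shut) to 1 (fully open). In form: [[[rx, ry, rz, x, y, z, grip], ...]]. A call has 1 to 10 rows; each row shifts and turns the pose as measured when the row begins, along the tool's axes as they then stand; what a row does not reach is not made up. A row lasts 1/10 s, in which the tool goes at most 50 mm and 8.59 degrees, less where a joint would pass 70% of its speed; a pose out of reach is approached as far as the arm can. A call is refused whole if a number of a shift passes 5 or a number of a turn 0.15, either way. A call with a gripper value outside its range is refused whole. The fingers move at their own pace and stop on an object; "newtons" is the grip in N (left out, the last holds). Time passes only in rows, so rows that do not move let the fingers close. It gives the time, the measured TCP pose, the force and the opening at its end, in the units of the state.
- bot.read_state(): the state, without advancing time (a new reading comes with each control period).
- bot.read_camera(name): name is "side" or "top"; returns (picture, depth): 480x640x3 uint8, blue, green, red; 480x640 float32, m along the optical axis (not along the pixel's ray), 0 where there is no reading.
- bot.camera_info(name): a dict with "K" (3x3 intrinsics, pixels), "dist_coeffs" ([k1, k2, p1, p2, k3] as OpenCV has them; the pictures are not rectified), "extrinsics" (4x4, takes a point from camera to world coordinates). Camera axes: x right, y down, z forward; pixel columns grow to the right and rows downward; lengths in m; the calibration is good to about 2 mm. A picture is of the moment at which its call begins. camera_info takes no time and is no camera call.
- bot.finish_job(): hands the job in, once; it reports no verdict.
The state is a dict: "time": time; "q": joint angles; "joint_vel": joint speeds; "joint_torque": joint torques, N m; "tool_pos": TCP position; "tcp_rot": TCP orientation; "wrist_force": force on the tool from outside, world axes, zero at the start; "torque": the same for the moment, N m; "width": opening from 0.0 (shut) to 1.0 (fully open).
Only numpy, scipy, OpenCV 4.12 (cv2) and the standard library are available. Lean on these libraries where they do the work, as an engineer would, in place of code of your own. Each camera call takes 0.05 s, during which the arm holds its last target.

## Working session

There is one attempt and no reset: what is moved stays moved. The work goes in short steps, Python scripts to look and compute and a tool call to move; the robot and the scene stay as the last step left them, time stands still between calls to the robot, and variables do not carry over. Pictures are saved under pics/ and viewed, and the job is handed in when it is done.

Besides the shell and the picture viewer there is one more tool, called after "Emit:" as name([rows], argument=value, ...), one row to a line, values as JSON. arm_command: Moves the arm, as the interface text tells. Its arguments: {"type":"object","properties":{"series":{"type":"array"},"newtons":{"type":"number"}},"required":["series"]}

```bash
mkdir -p pics; python3 - <<'E'
from workcell import bot
import cv2,numpy as np
for n in("top","side"):
    p,d=bot.read_camera(n); cv2.imwrite(f"pics/{n}0.png",p); np.save(f"{n}0d.npy",d)
    i=bot.camera_info(n); print(n,np.round(i["K"],1).tolist(),i["dist_coeffs"],np.round(i["extrinsics"],4).tolist())
s=bot.read_state();print(s, bot.finger_overhang)
E
```

```text
top [[478.0, 0.0, 318.3], [0.0, 478.0, 243.2], [0.0, 0.0, 1.0]] [-0.00069619  0.          0.          0.          0.        ] [[0.0185, -0.9867, 0.1612, 0.3077], [-0.9998, -0.0187, -0.0003, -0.0916], [0.0033, -0.1612, -0.9869, 1.4784], [0.0, 0.0, 0.0, 1.0]]
side [[439.0, 0.0, 318.6], [0.0, 439.0, 234.3], [0.0, 0.0, 1.0]] [0.03281277 0.         0.         0.         0.        ] [[-0.9033, -0.1987, 0.3803, 0.0633], [-0.4287, 0.4559, -0.78, 0.9413], [-0.0184, -0.8676, -0.497, 0.6969], [0.0, 0.0, 0.0, 1.0]]
{'time': 0.1, 'q': array([-1.38189513e+00,  2.64687727e-01,  1.60525936e+00, -3.70522758e-05,
        1.27372252e+00, -3.69134909e-02]), 'joint_vel': array([-6.48513509e-05, -2.17778799e-03, -5.22327550e-03, -1.95776349e-03,
        5.57213577e-04,  4.77925573e-04]), 'joint_torque': array([ 3.48104068e-04, -5.16706932e+01, -3.68589485e+01, -1.84357583e-05,
        6.34139607e-03, -3.67857339e-06]), 'tool_pos': array([ 0.15099193, -0.65724602,  0.25206798]), 'tcp_rot': array([ 2.102609  ,  0.24063724, -2.10301744]), 'wrist_force': array([ 0.50536561, -0.08687727, -0.00436011]), 'torque': array([-0.01580141,  0.01681988,  0.01625232]), 'width': 0.9975733258702281} 0.022
```

View pics/top0.png

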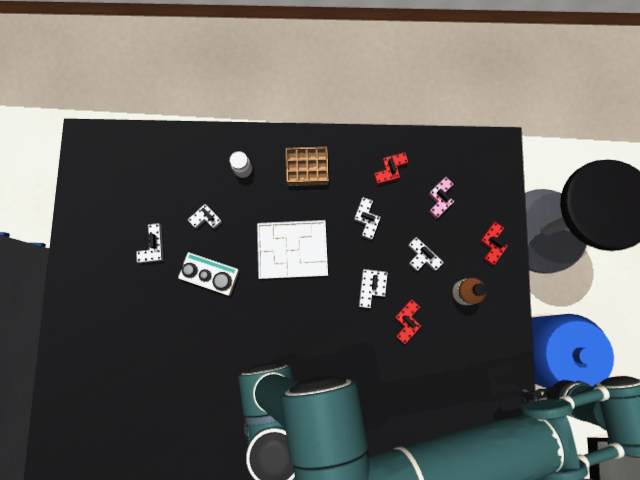

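View pics/side0.png

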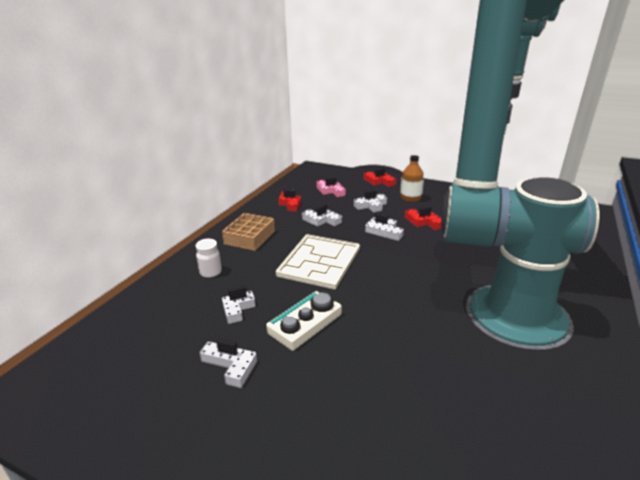

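Two L/V blocks are left of the tray: L near (150,243) and V near (205,216). S (367,217), T (425,253) and P (373,288) are to its right. The pad is at (208,273) and the tray at (292,249). The red and pink steps are decoys. So all five blocks are present. Next I'll measure them.

```bash
cat > h.py <<'E'
import cv2,numpy as np
from workcell import bot
from scipy.spatial.transform import Rotation as R
def cam(n):
    i=bot.camera_info(n); return np.array(i["K"]),np.array(i["dist_coeffs"]),np.array(i["extrinsics"])
def plane(n,uv,z):
    K,D,E=cam(n); p=cv2.undistortPoints(np.array(uv,float).reshape(-1,1,2),K,D).reshape(-1,2)
    r=np.c_[p,np.ones(len(p))]@E[:3,:3].T; o=E[:3,3]
    return o+r*((z-o[2])/r[:,2])[:,None]
def cloud(n,d):
    K,D,E=cam(n); h,w=d.shape; v,u=np.mgrid[:h,:w]
    p=cv2.undistortPoints(np.c_[u.ravel(),v.ravel()].astype(float).reshape(-1,1,2),K,D).reshape(-1,2)
    P=np.c_[p,np.ones(len(p))]*d.ravel()[:,None]
    return (P@E[:3,:3].T+E[:3,3]).reshape(h,w,3)
def proj(n,X):
    K,D,E=cam(n); M=np.linalg.inv(E); return cv2.projectPoints(np.array(X,float).reshape(-1,3),cv2.Rodrigues(M[:3,:3])[0],M[:3,3],K,D)[0].reshape(-1,2)
E
python3 - <<'E'
from h import *
d=np.load("top0d.npy"); W=cloud("top",d); p=cv2.imread("pics/top0.png")
for u,v in [(150,258),(263,265),(300,262),(100,300),(380,280),(205,275),(152,243),(222,281),(190,269),(245,217)]:
    print(u,v,np.round(W[v,u],4),p[v,u])
print(W[230:235,130:140,2].round(4))
for a,(x,y,s) in {"pad":(170,200,8),"L":(125,205,8),"tray":(250,210,7)}.items():
    cv2.imwrite(f"pics/{a}.png",cv2.resize(p[y:y+int(600/s),x:x+int(800/s)],None,fx=s,fy=s,interpolation=cv2.INTER_CUBIC)[:600,:800])
E
```

```text
150 258 [0.4891 0.4214 0.0273] [235 234 232]
263 265 [0.4762 0.0775 0.0087] [246 245 244]
300 262 [ 0.487  -0.0368  0.0146] [177 194 196]
100 300 [0.3597 0.5735 0.0025] [32 30 30]
380 280 [ 0.4354 -0.2824  0.0223] [246 245 244]
205 275 [0.4377 0.2441 0.0545] [178 176 174]
152 243 [0.5302 0.4068 0.0615] [50 47 48]
222 281 [0.4208 0.1926 0.054 ] [178 178 176]
190 269 [0.4554 0.2913 0.0492] [181 179 177]
245 217 [0.6278 0.1404 0.004 ] [32 29 30]
[[-0.0003 -0.0011 -0.     -0.0036 -0.0022 -0.0029  0.001  -0.0045 -0.0011
  -0.0041]
 [ 0.0017 -0.0042 -0.0044 -0.0074  0.003  -0.0051 -0.0026 -0.0018 -0.0003
   0.0011]
 [ 0.0014  0.005  -0.0057 -0.0004  0.0013  0.002   0.0005  0.0075 -0.0033
  -0.005 ]
 [ 0.0032 -0.0008 -0.0002 -0.0056 -0.0025 -0.0009  0.0069 -0.0021  0.0035
  -0.0024]
 [ 0.0011 -0.0013  0.001  -0.0002 -0.0018 -0.0035 -0.0029  0.0013 -0.0009
   0.0031]]
```

View pics/pad.png

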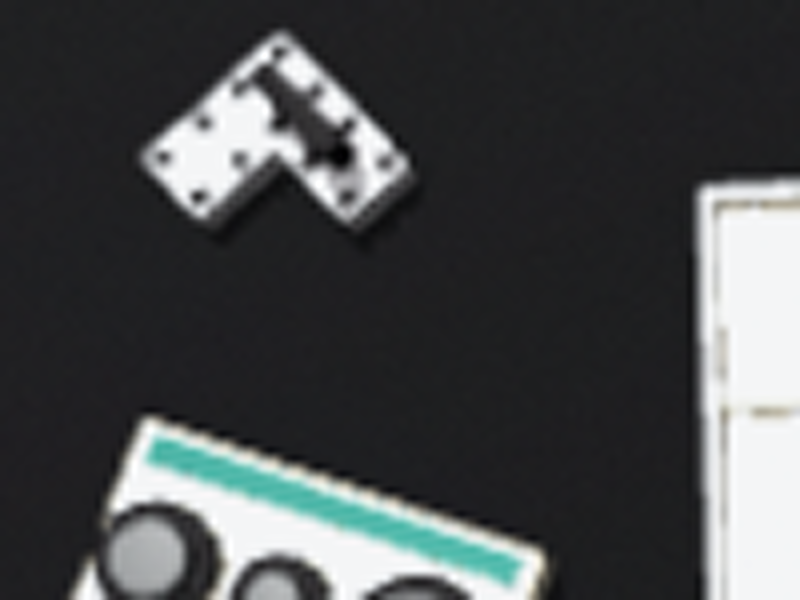

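View pics/tray.png

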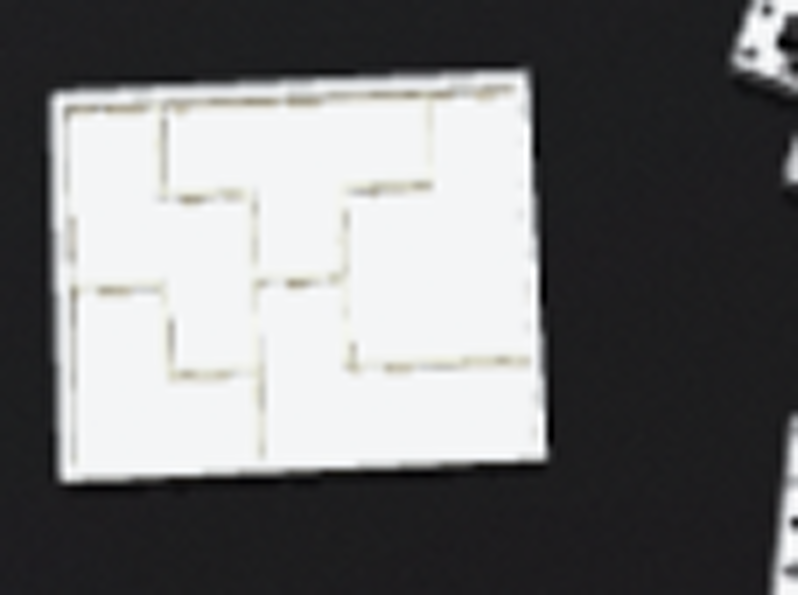

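```bash
cat >> h.py <<'E'
def rect(a,b,c,d): return [(a,c),(b,c),(b,d),(a,d)]
M={ # ccw polygons mm
'L':[(-16.5,-56.5),(16.5,-56.5),(16.5,23.5),(56.5,23.5),(56.5,56.5),(-16.5,56.5)],
'V':[(-36.5,-56.5),(-3.5,-56.5),(-3.5,-16.5),(36.5,-16.5),(36.5,16.5),(-36.5,16.5)],
'P':[(-36.5,-36.5),(76.5,-36.5),(76.5,-3.5),(36.5,-3.5),(36.5,36.5),(-36.5,36.5)],
'S':[(-56.5,-36.5),(16.5,-36.5),(16.5,3.5),(56.5,3.5),(56.5,36.5),(-16.5,36.5),(-16.5,-3.5),(-56.5,-3.5)],
'T':[(-16.5,-56.5),(16.5,-56.5),(16.5,56.5),(-16.5,56.5),(-16.5,16.5),(-56.5,16.5),(-56.5,-16.5),(-16.5,-16.5)],
'tray':rect(-86,86,-106,106),'pad':rect(-42.5,42.5,-82.5,82.5)}
PLACE={'L':(-60,-40),'V':(-40,80),'P':(0,-60),'S':(20,60),'T':(60,0)}
FINDEG={'L':90,'V':0,'P':0,'S':90,'T':90}
def kabsch(m,w):
    mc,wc=m.mean(0),w.mean(0); a,b=m-mc,w-wc
    th=np.arctan2((a[:,0]*b[:,1]-a[:,1]*b[:,0]).sum(),(a*b).sum())
    c,s=np.cos(th),np.sin(th); Rm=np.array([[c,-s],[s,c]]); t=wc-Rm@mc
    return t,th,np.sqrt((((m@Rm.T+t)-w)**2).sum(1).mean())
def comps(n,p,thr=140,k=6):
    g=p.astype(int); sat=g.max(2)-g.min(2); gray=p.min(2).copy()
    up=cv2.resize(gray,None,fx=k,fy=k,interpolation=cv2.INTER_CUBIC)
    m=(up>thr).astype(np.uint8)
    cs,_=cv2.findContours(m,cv2.RETR_EXTERNAL,cv2.CHAIN_APPROX_NONE)
    return [((c.reshape(-1,2)+.5)/k-.5) for c in cs if 300*1<cv2.contourArea(c)/k/k<6000]
def corners(cw,eps,narrow=.15):
    c32=(cw*1000).astype(np.float32).reshape(-1,1,2)
    ap=cv2.approxPolyDP(c32,eps,True).reshape(-1,2); n=len(ap)
    idx=[int(np.argmin(np.linalg.norm(c32[:,0]-a,axis=1))) for a in ap]; lines=[]
    for i in range(n):
        a,b=idx[i],idx[(i+1)%n]; seg=c32[a:b,0] if b>a else np.r_[c32[a:,0],c32[:b,0]]
        L=len(seg); q=seg[int(L*narrow):max(int(L*(1-narrow)),int(L*narrow)+2)]
        if len(q)<2: return None
        vx,vy,x,y=cv2.fitLine(q,cv2.DIST_HUBER,0,.01,.01).ravel(); lines.append((x,y,vx,vy))
    out=[]
    for i in range(n):
        a,b=lines[i-1],lines[i]; A=np.array([[a[2],-b[2]],[a[3],-b[3]]])
        if abs(np.linalg.det(A))<.3: return None
        t=np.linalg.solve(A,[b[0]-a[0],b[1]-a[1]]); out.append((a[0]+t[0]*a[2],a[1]+t[0]*a[3]))
    return np.array(out)
def match(co,names):
    best=None
    for nm in names:
        m=np.array(M[nm],float)
        if len(m)!=len(co): continue
        for o in (co,co[::-1]):
            for s in range(len(m)):
                t,th,r=kabsch(m,np.roll(o,s,0))
                if best is None or r<best[3]: best=(nm,t,th,r)
    return best
def find(n,p,z,names,thr=140,tol=4):
    res={}
    for c in comps(n,p,thr):
        cw=plane(n,c,z)[:,:2]
        for eps in (6,8,10,5,12):
            co=corners(cw,eps)
            if co is None: continue
            b=match(co,names)
            if b and b[3]<tol and (b[0] not in res or b[3]<res[b[0]][2]): res[b[0]]=(b[1],b[2],b[3])
    return res
def show(r):
    for k,(t,th,e) in r.items(): print(k,np.round(t,1),"yaw %.2f deg"%np.degrees(th),"rms %.2f mm"%e)
E
python3 - <<'E'
from h import *
p=cv2.imread("pics/top0.png")
for thr in (120,150,180):
    print(thr);show(find("top",p,.024,"LVPST",thr))
    for z in(.016,.022): print(z);show(find("top",p,z,["tray"],thr))
    show(find("top",p,.030,["pad"],thr,8))
E
```

```text
120
P [ 427.6 -263.1] yaw 173.96 deg rms 1.20 mm
T [ 520.5 -422.3] yaw -43.18 deg rms 1.34 mm
V [626.2 250.3] yaw -134.88 deg rms 1.57 mm
S [ 629. -242.] yaw 159.01 deg rms 3.32 mm
0.016
tray [527.9 -10.6] yaw 3.66 deg rms 1.31 mm
0.022
tray [527.  -10.9] yaw -176.34 deg rms 0.80 mm
150
V [626.4 250.2] yaw -135.47 deg rms 1.35 mm
0.016
tray [527.8 -10.7] yaw -176.27 deg rms 0.63 mm
0.022
tray [526.9 -11. ] yaw -176.27 deg rms 0.56 mm
180
0.016
tray [527.7 -10.9] yaw 3.69 deg rms 0.75 mm
0.022
tray [526.8 -11.2] yaw -176.31 deg rms 1.29 mm
```

```bash
python3 - <<'E'
from h import *
p=cv2.imread("pics/top0.png")
a=p[220:268,130:170]; b=p[195:243,350:390]
cv2.imwrite("pics/LS.png",cv2.resize(np.hstack([a,b]),None,fx=10,fy=10,interpolation=cv2.INTER_CUBIC))
s=cv2.imread("pics/side0.png"); cv2.imwrite("pics/padside.png",cv2.resize(s[280:350,255:355],None,fx=8,fy=8,interpolation=cv2.INTER_CUBIC))
c=p[245:300,170:245];cv2.imwrite("pics/pad2.png",cv2.resize(c,None,fx=10,fy=10,interpolation=cv2.INTER_CUBIC))
E
```

```text
(no output)
```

View pics/LS.png

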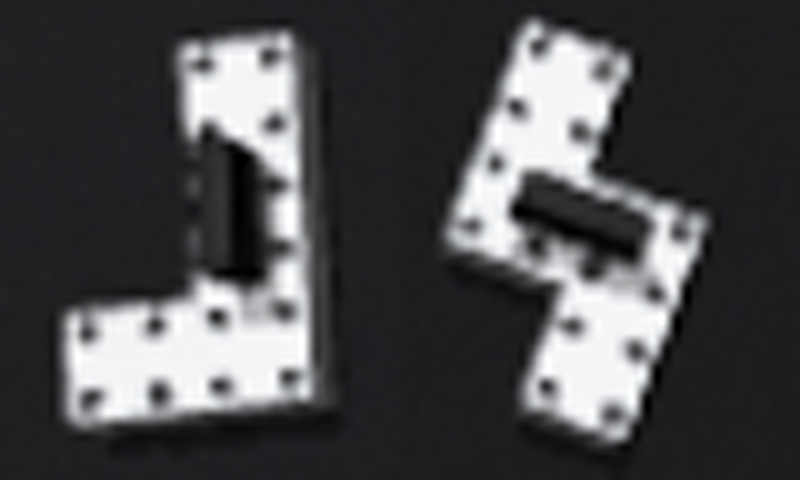

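View pics/padside.png

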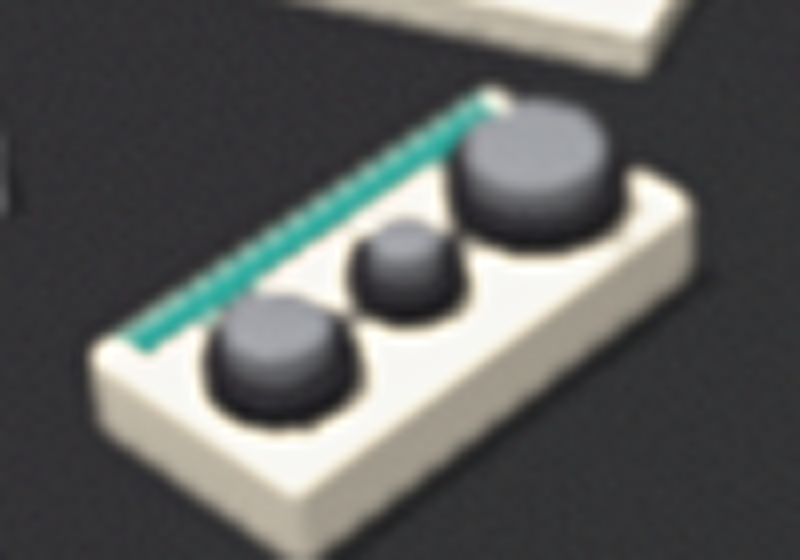

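View pics/pad2.png

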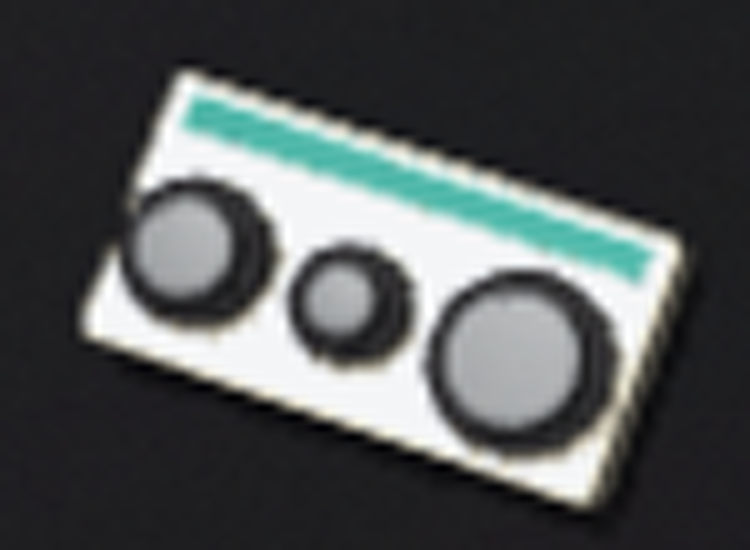

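```bash
cat >> h.py <<'E'
def comps2(n,p,thr,k,cl):
    up=cv2.resize(p.min(2),None,fx=k,fy=k,interpolation=cv2.INTER_CUBIC)
    m=(up>thr).astype(np.uint8)
    if cl:
        e=cv2.getStructuringElement(cv2.MORPH_ELLIPSE,(cl*k,cl*k)); m=cv2.morphologyEx(m,cv2.MORPH_CLOSE,e)
    cs,_=cv2.findContours(m,cv2.RETR_EXTERNAL,cv2.CHAIN_APPROX_NONE)
    return [((c.reshape(-1,2)+.5)/k-.5) for c in cs if 250<cv2.contourArea(c)/k/k<6000]
def findall(n,p,z,names,tol=4,thrs=(110,120,130,140,150)):
    res={}
    for thr in thrs:
      for cl in (0,3,6):
        for c in comps2(n,p,thr,6,cl):
            cw=plane(n,c,z)[:,:2]
            for eps in (6,8,10,5,12):
              for nr in (.12,.2):
                co=corners(cw,eps,nr)
                if co is None: continue
                b=match(co,names)
                if b and b[3]<tol: res.setdefault(b[0],[]).append((b[3],b[1][0],b[1][1],b[2]))
    out={}
    for k,v in res.items():
        v=np.array(sorted(v)); v=v[v[:,0]<v[0,0]*1.3+.1]
        th=v[0,3]+np.angle(np.exp(1j*(v[:,3]-v[0,3])))
        ok=abs(th-v[0,3])<.2
        out[k]=(np.median(v[ok,1:3],axis=0),np.median(th[ok]),v[0,0])
    return out
E
python3 - <<'E'
from h import *
p=cv2.imread("pics/top0.png")
show(findall("top",p,.024,"LVPST",6))
show(findall("top",p,.016,["tray"],6));show(findall("top",p,.022,["tray"],6))
show(findall("top",p,.030,["pad"],8))
T={"s":((204.0,274.8),(305.6,310)),"m":((170+18.3,245+24.6),(289.8,320.6)),"l":((170+51.2,245+35.9),(322.5,298.8))}
def P(n):
    K,D,E=cam(n); return np.linalg.inv(E)[:3],K,D
for k,(a,b) in T.items():
    A,Ka,Da=P("top");B,Kb,Db=P("side")
    ua=cv2.undistortPoints(np.array([[a]],float),Ka,Da).reshape(2,1);ub=cv2.undistortPoints(np.array([[b]],float),Kb,Db).reshape(2,1)
    X=cv2.triangulatePoints(A,B,ua,ub);X=(X[:3]/X[3]).ravel();print(k,X.round(4),proj("top",X).round(1),proj("side",X).round(1))
E
```

```text
P [ 427.4 -263.3] yaw 173.89 deg rms 0.59 mm
T [ 520.5 -422.2] yaw -43.10 deg rms 1.20 mm
V [626.4 250.3] yaw -134.94 deg rms 0.90 mm
S [ 628.9 -242.3] yaw 159.96 deg rms 0.68 mm
tray [527.8 -10.7] yaw 3.70 deg rms 0.52 mm
tray [526.5 -11.4] yaw -176.32 deg rms 0.38 mm
pad [445.4 241.4] yaw -17.44 deg rms 0.71 mm
s [0.4386 0.2487 0.0474] [[204.  274.9]] [[305.5 310. ]]
m [0.4534 0.2964 0.0485] [[188.3 269.6]] [[289.7 320.6]]
l [0.4209 0.196  0.0476] [[221.3 281.1]] [[322.2 298.8]]
```

```bash
cat >> h.py <<'E'
def st():
    s=bot.read_state(); Rt=R.from_rotvec(s["tcp_rot"]).as_matrix(); return s,Rt,s["tool_pos"]
def jaw(Rt): return np.arctan2(Rt[1,1],Rt[0,1])
def target(yaw):
    y=np.array([np.cos(yaw),np.sin(yaw),0]);x=np.array([0,0,-1.]);return np.stack([x,y,np.cross(x,y)],1)
def plan(x,y,z,yawdeg=None,half=True):
    """x,y,z m; yaw = jaw-axis direction deg (None = keep)"""
    s,Rt,p=st(); j=jaw(Rt)
    yd=j if yawdeg is None else np.radians(yawdeg)
    if half: yd=j+(np.remainder(yd-j+np.pi/2,np.pi)-np.pi/2)
    Rd=target(yd); rv=R.from_matrix(Rt.T@Rd).as_rotvec()
    d=np.array([x,y,z])-p
    print("t %.2f pos %s jaw %.2f q %s w %.3f F %s"%(s["time"],p.round(4),np.degrees(j),s["q"].round(2),s["width"],s["wrist_force"].round(1)))
    print("turn",rv.round(4),"rows>=%.1f"%(np.linalg.norm(rv)/.15),"| shift cm now-axes",(Rt.T@d*100).round(2),"| after-turn axes",(Rd.T@d*100).round(2),"rows>=%.1f"%(np.linalg.norm(d)/.05))
E
python3 -c "
from h import *
plan(.45,-.2,.2)
plan(.4386,.2487,.2)
plan(.4386,.2487,.2,0)
print(st()[1].round(3))"
```

```text
t 0.10 pos [ 0.151  -0.6572  0.2521] jaw -77.06 q [-1.38  0.26  1.61 -0.    1.27 -0.04] w 0.998 F [ 0.5 -0.1 -0. ]
turn [-0.     -0.      0.0021] rows>=0.0 | shift cm now-axes [  5.29 -37.86 -39.38] | after-turn axes [  5.21 -37.87 -39.38] rows>=11.0
t 0.10 pos [ 0.151  -0.6572  0.2521] jaw -77.06 q [-1.38  0.26  1.61 -0.    1.27 -0.04] w 0.998 F [ 0.5 -0.1 -0. ]
turn [-0.     -0.      0.0021] rows>=0.0 | shift cm now-axes [  5.38 -81.84 -48.32] | after-turn axes [  5.21 -81.85 -48.32] rows>=19.0
t 0.10 pos [ 0.151  -0.6572  0.2521] jaw -77.06 q [-1.38  0.26  1.61 -0.    1.27 -0.04] w 0.998 F [ 0.5 -0.1 -0. ]
turn [-1.345  -0.0014  0.0017] rows>=9.0 | shift cm now-axes [  5.38 -81.84 -48.32] | after-turn axes [  5.21  28.76 -90.59] rows>=19.0
[[-0.     0.224 -0.975]
 [ 0.002 -0.975 -0.224]
 [-1.    -0.002 -0.   ]]
```

Emit:
arm_command([
  [[0,0,0,0.5,-3.4,-3.55,0],[0,0,0,0.5,-3.4,-3.55,0],[0,0,0,0.5,-3.4,-3.55,0],[0,0,0,0.5,-3.4,-3.55,0],[0,0,0,0.5,-3.4,-3.55,0],[0,0,0,0.5,-3.4,-3.55,0],[0,0,0,0.5,-3.4,-3.55,0],[0,0,0,0.5,-3.4,-3.55,0],[0,0,0,0.5,-3.4,-3.55,0],[0,0,0,0.5,-3.4,-3.55,0]],
])

```text
time: 1.1
tool_pos: [0.4203, -0.2435, 0.1967]
tcp_rot: [2.108, 0.231, -2.113]
wrist_force: [1.4, -0.0, -0.2]
width: 0.002
```

```bash
python3 -c "
from h import *
plan(.4386,.2487,.2)
plan(.4386,.2487,.12)"
```

```text
t 1.10 pos [ 0.4203 -0.2435  0.1967] jaw -77.77 q [-0.58 -0.05  2.06  0.    1.14  0.78] w 0.002 F [ 1.4 -0.  -0.2]
turn [0.     0.0017 0.0049] rows>=0.0 | shift cm now-axes [ -0.12 -47.71 -12.21] | after-turn axes [ -0.33 -47.71 -12.21] rows>=9.9
t 1.10 pos [ 0.4203 -0.2435  0.1967] jaw -77.77 q [-0.58 -0.05  2.06  0.    1.14  0.78] w 0.002 F [ 1.4 -0.  -0.2]
turn [0.     0.0017 0.0049] rows>=0.0 | shift cm now-axes [  7.88 -47.68 -12.22] | after-turn axes [  7.67 -47.71 -12.21] rows>=10.0
```

Emit:
arm_command([
  [[0,0,0,0.7,-4.8,-1.25,0],[0,0,0,0.7,-4.8,-1.25,0],[0,0,0,0.7,-4.8,-1.25,0],[0,0,0,0.7,-4.8,-1.25,0],[0,0,0,0.7,-4.8,-1.25,0],[0,0,0,0.7,-4.8,-1.25,0],[0,0,0,0.7,-4.8,-1.25,0],[0,0,0,0.7,-4.8,-1.25,0],[0,0,0,0.7,-4.8,-1.25,0],[0,0,0,0.7,-4.8,-1.25,0]],
])

```text
time: 2.1
tool_pos: [0.4385, 0.2514, 0.1282]
tcp_rot: [2.112, 0.23, -2.108]
wrist_force: [0.6, 0.4, -0.2]
width: -0.001
```

```bash
python3 -c "
from h import *
plan(.4386,.2487,.08)
for n in('top','side'):
    p,_=bot.read_camera(n);cv2.imwrite('pics/press_%s.png'%n,p)
a=cv2.imread('pics/press_side.png')[210:350,220:400];cv2.imwrite('pics/press_sz.png',cv2.resize(a,None,fx=4,fy=4))"
```

```text
t 2.10 pos [0.4385 0.2514 0.1282] jaw -77.75 q [0.47 0.06 2.09 0.   0.99 1.82] w -0.001 F [ 0.6  0.4 -0.2]
turn [-0.     -0.0021  0.0032] rows>=0.0 | shift cm now-axes [4.82 0.28 0.06] | after-turn axes [4.82 0.26 0.05] rows>=1.0
```

View pics/press_sz.png

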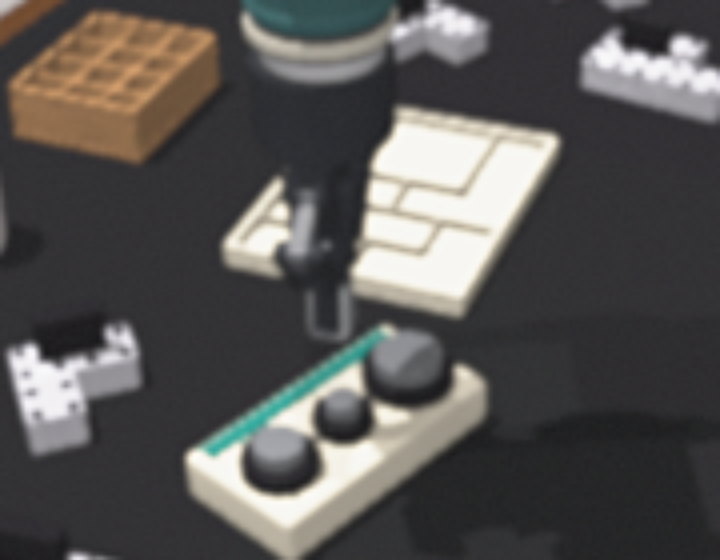

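The shut fingertips hang above the small key, at about (301,292) in the side view, and line up with it. I'll lower them now.

Emit:
arm_command([
  [[0,0,0,2.5,0.2,0.05,0],[0,0,0,2.0,0.1,0,0],[0,0,0,0.5,0,0,0],[0,0,0,0.2,0,0,0]],
])

```text
time: 2.6
tool_pos: [0.438, 0.2521, 0.0743]
tcp_rot: [2.105, 0.241, -2.104]
wrist_force: [-0.3, -0.5, 0.3]
width: 0.002
```

```bash
python3 -c "
from h import *
plan(.4386,.2487,.07)
print(proj('side',[.4385,.2514,.1062]))
for n in('top','side'):
    p,_=bot.read_camera(n);cv2.imwrite('pics/press2_%s.png'%n,p)
a=cv2.imread('pics/press2_side.png')[250:350,240:380];cv2.imwrite('pics/press2_sz.png',cv2.resize(a,None,fx=5,fy=5))
print(proj('side',st()[2]-[0,0,.022]))
"
```

```text
t 2.60 pos [0.438  0.2521 0.0743] jaw -77.15 q [0.47 0.13 2.13 0.   0.88 1.81] w 0.002 F [-0.3 -0.5  0.3]
turn [-0.     -0.001   0.0039] rows>=0.0 | shift cm now-axes [0.43 0.35 0.02] | after-turn axes [0.43 0.34 0.02] rows>=0.1
[[304.10257817 289.96123193]]
[[304.80027253 309.04791693]]
```

View pics/press2_sz.png

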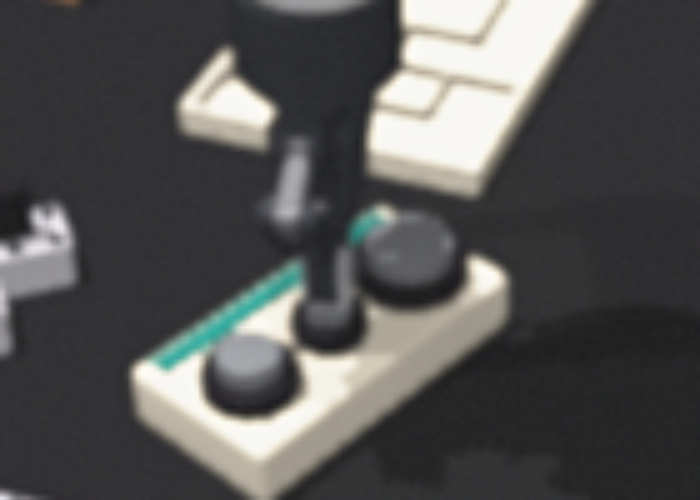

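Emit:
arm_command([
  [[0,0,0,0.3,0.3,0,0],[0,0,0,0.3,0,0,0],[0,0,0,0.3,0,0,0]],
])

```text
time: 3.0
tool_pos: [0.4409, 0.2493, 0.0685]
tcp_rot: [2.112, 0.242, -2.101]
wrist_force: [-2.4, 0.4, 3.6]
width: -0.001
```

Emit:
arm_command([
  [[0,0,0,0.3,0,0,0],[0,0,0,0.2,0,0,0]],
])

```text
time: 3.2
tool_pos: [0.4411, 0.2494, 0.0677]
tcp_rot: [2.11, 0.241, -2.103]
wrist_force: [-8.9, -4.0, 19.4]
width: -0.001
```

```bash
python3 -c "
from h import *
p,_=bot.read_camera('side');cv2.imwrite('pics/press3_side.png',p)
a=p[270:340,270:350];cv2.imwrite('pics/press3_sz.png',cv2.resize(a,None,fx=8,fy=8,interpolation=cv2.INTER_CUBIC))
plan(.4386,.2487,.09)
"
```

```text
t 3.25 pos [0.4411 0.2494 0.0678] jaw -77.28 q [0.46 0.14 2.13 0.01 0.87 1.81] w 0.002 F [-7.4 -3.7 19. ]
turn [-0.     -0.0043  0.0055] rows>=0.0 | shift cm now-axes [-2.23 -0.    0.25] | after-turn axes [-2.22  0.01  0.26] rows>=0.4
```

View pics/press3_sz.png

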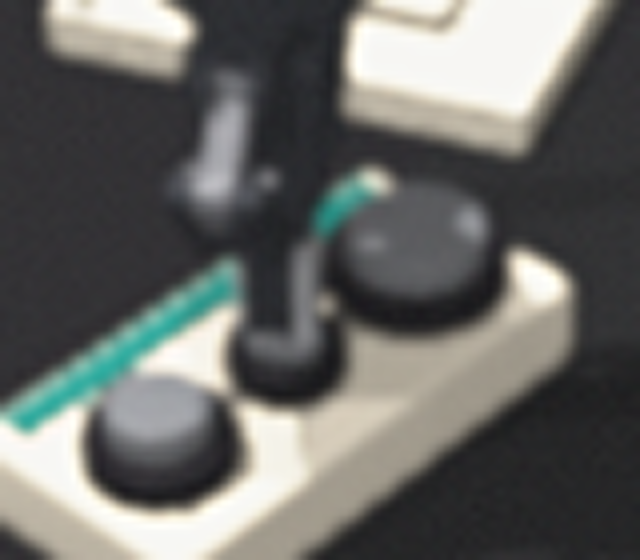

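Emit:
arm_command([
  [[0,0,0,0.1,0,0,0],[0,0,0,-1.5,0,0,0],[0,0,0,-4,0,0,0.5],[0,0,0,-4,0,0,0.5]],
])

```text
time: 3.65
tool_pos: [0.437, 0.2465, 0.1597]
tcp_rot: [2.097, 0.236, -2.112]
wrist_force: [0.5, 0.2, 0.4]
width: 0.334
```

```bash
python3 - <<'E'
from h import *
p,_=bot.read_camera("top");cv2.imwrite("pics/t1.png",p)
r=findall("top",p,.024,"LVPST",6);show(r)
s,_=bot.read_camera("side");show(findall("side",s,.024,"LVPST",6,(130,150,170,190)));cv2.imwrite("pics/s1.png",s)
plan(.6264,.2503,.15,-134.94-90+180)
plan(.4274,-.2633,.15,173.89-90)
E
```

```text
P [ 427.4 -263.3] yaw 173.90 deg rms 0.58 mm
T [ 520.5 -422.2] yaw -43.06 deg rms 1.19 mm
V [626.4 250.4] yaw -134.85 deg rms 0.89 mm
S [ 628.9 -242.3] yaw -20.03 deg rms 0.66 mm
t 3.75 pos [0.4416 0.2488 0.1654] jaw -77.27 q [0.46 0.01 2.06 0.   1.06 1.81] w 0.492 F [1.  0.5 1.4]
turn [-0.5643 -0.0075  0.0036] rows>=3.8 | shift cm now-axes [  1.63   3.94 -18.05] | after-turn axes [  1.54  12.98 -13.16] rows>=3.7
t 3.75 pos [0.4416 0.2488 0.1654] jaw -77.27 q [0.46 0.01 2.06 0.   1.06 1.81] w 0.492 F [1.  0.5 1.4]
turn [ 0.3288 -0.0051  0.0064] rows>=2.2 | shift cm now-axes [ 1.19 49.65 12.68] | after-turn axes [ 1.54 51.07 -4.04] rows>=10.3
```

View pics/t1.png

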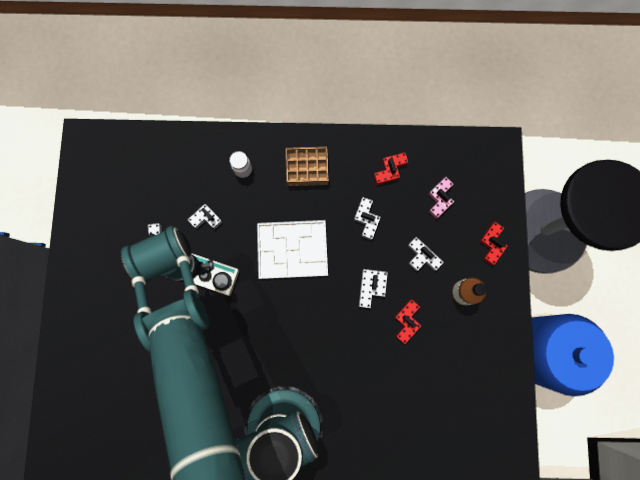

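Emit:
arm_command([
  [[-0.141,-0.002,0,0,0,0,0.5],[-0.141,-0.002,0,0,0,0,0.5],[-0.141,-0.002,0,0,0,0,0.5],[-0.141,-0.002,0,0,0,0,0.5],[0,0,0,0.4,3.2,-3.3,0.5],[0,0,0,0.4,3.2,-3.3,0.5],[0,0,0,0.4,3.2,-3.3,0.5],[0,0,0,0.4,3.2,-3.3,0.5],[0,0,0,0,0,0,0.5]],
])

```text
time: 4.65
tool_pos: [0.6294, 0.2554, 0.1421]
tcp_rot: [1.742, 0.753, -1.743]
wrist_force: [-1.6, -0.2, 0.1]
width: 0.497
```

```bash
python3 - <<'E'
from h import *
p,_=bot.read_camera("top")
r=findall("top",p,.024,"LVPST",6);show(r)
plan(.6264,.2503,.1,-44.9)
E
```

```text
P [ 427.4 -263.3] yaw 173.88 deg rms 0.58 mm
T [ 520.5 -422.3] yaw -43.05 deg rms 1.19 mm
S [ 628.9 -242.3] yaw 159.95 deg rms 0.63 mm
t 4.70 pos [0.6267 0.2553 0.1421] jaw -43.42 q [0.35 0.35 1.7  0.   1.09 1.1 ] w 0.500 F [-0.4 -0.6  0.5]
turn [0.0258 0.0018 0.0045] rows>=0.2 | shift cm now-axes [4.21 0.34 0.38] | after-turn axes [4.21 0.33 0.38] rows>=0.8
```

Emit:
arm_command([
  [[0.026,0,0,3.5,0.33,0.38,0.5],[0,0,0,3.5,0,0,0.5],[0,0,0,1,0,0,0.5],[0,0,0,0,0,0,0.5]],
])

```text
time: 5.1
tool_pos: [0.6238, 0.2504, 0.0599]
tcp_rot: [1.757, 0.734, -1.765]
wrist_force: [0.0, -0.5, 0.6]
width: 0.5
```

```bash
python3 - <<'E'
from h import *
p,_=bot.read_camera("side");cv2.imwrite("pics/s2.png",cv2.resize(p[230:350,180:340],None,fx=5,fy=5))
plan(.6264,.2503,.051,-44.9)
E
```

```text
t 5.15 pos [0.6239 0.2505 0.0605] jaw -44.96 q [0.34 0.43 1.76 0.   0.95 1.12] w 0.500 F [-0.2  0.4 -0. ]
turn [-0.001   0.0019  0.005 ] rows>=0.0 | shift cm now-axes [ 0.95  0.2  -0.17] | after-turn axes [ 0.95  0.19 -0.16] rows>=0.2
```

View pics/s2.png

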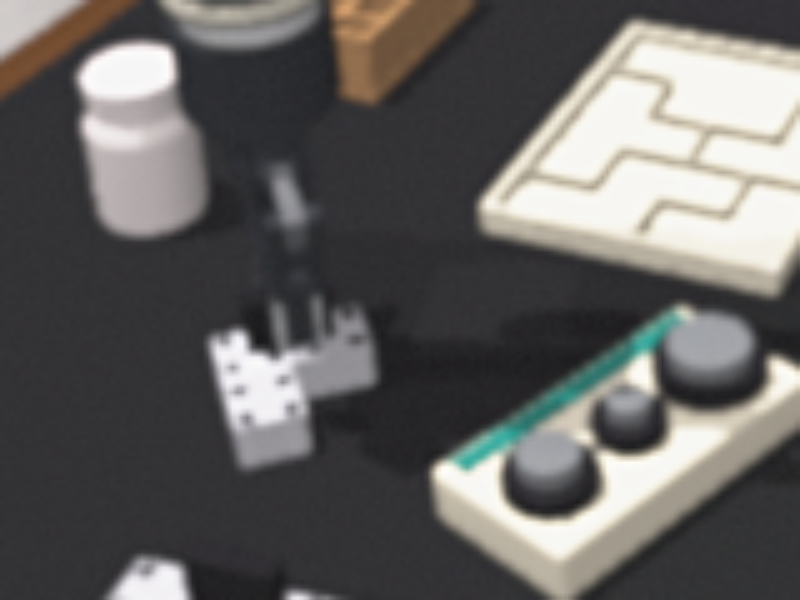

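The fingers straddle V's fin, around (300,310) in the zoomed picture, and the small key has sprung back up.

Emit:
arm_command([
  [[0,0,0,0.5,0.2,-0.16,0.5],[0,0,0,0.4,0,0,0.5],[0,0,0,0,0,0,0],[0,0,0,0,0,0,0],[0,0,0,0,0,0,0],[0,0,0,0,0,0,0]],
], newtons=60)

```text
time: 5.75
tool_pos: [0.6296, 0.2521, 0.058]
tcp_rot: [1.766, 0.734, -1.754]
wrist_force: [-0.7, 0.4, -1.8]
width: 0.124
```

```bash
python3 - <<'E'
from h import *
p,_=bot.read_camera("side");cv2.imwrite("pics/s3.png",cv2.resize(p[230:350,180:340],None,fx=5,fy=5))
plan(.6264,.2503,.051,-44.9)
E
```

```text
t 5.80 pos [0.6296 0.2521 0.0579] jaw -44.89 q [0.34 0.44 1.76 0.   0.94 1.12] w 0.125 F [-0.3 -0.9 -2.3]
turn [ 0.0002 -0.0071  0.0007] rows>=0.0 | shift cm now-axes [ 0.69 -0.09  0.36] | after-turn axes [ 0.69 -0.09  0.35] rows>=0.2
```

View pics/s3.png

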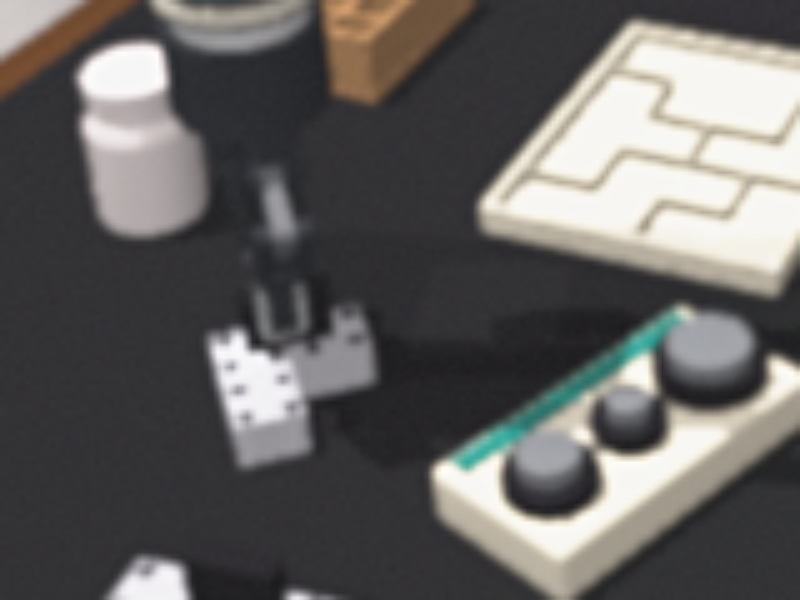

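Emit:
arm_command([
  [[0,0,0,0,0,0,0.8],[0,0,0,0,0,0,0.8],[-0.15,0,0,0,0,0,0.8],[-0.15,0,0,0,0,0,0.8],[-0.15,0,0,0,0,0,0.8],[-0.15,0,0,0,0,0,0.8],[-0.15,0,0,0,0,0,0.8],[-0.15,0,0,0,0,0,0.8],[-0.15,0,0,0,0,0,0.8],[-0.15,0,0,0,0,0,0.8]],
])

```text
time: 6.8
tool_pos: [0.6319, 0.2526, 0.0602]
tcp_rot: [0.901, 1.376, -0.883]
wrist_force: [-0.3, -1.1, -0.0]
width: 0.803
```

```bash
python3 - <<'E'
from h import *
plan(.629,.2525,.053,45.1)
E
```

```text
t 6.80 pos [0.6319 0.2526 0.0602] jaw 24.21 q [ 0.34  0.44  1.75  0.    0.94 -0.08] w 0.803 F [-0.3 -1.1 -0. ]
turn [-0.3646 -0.0009 -0.0112] rows>=2.4 | shift cm now-axes [ 0.72 -0.27 -0.11] | after-turn axes [ 0.72 -0.21 -0.2 ] rows>=0.2
```

Emit:
arm_command([
  [[-0.12,0,0,0.2,-0.1,0,0.8],[-0.12,0,-0.01,0.3,-0.1,0,0.8],[-0.124,0,0,0.2,0,0,0.8],[0,0,0,0,0,0,0],[0,0,0,0,0,0,0],[0,0,0,0,0,0,0],[0,0,0,0,0,0,0]],
], newtons=30)

```text
time: 7.5
tool_pos: [0.6314, 0.2519, 0.0547]
tcp_rot: [0.607, 1.483, -0.603]
wrist_force: [0.8, -0.4, -0.7]
width: 0.508
```

```bash
python3 - <<'E'
from h import *
plan(.6264,.2503,.051,45.1)
E
```

```text
t 7.50 pos [0.6314 0.2519 0.0547] jaw 45.66 q [ 0.34  0.45  1.75  0.    0.94 -0.45] w 0.508 F [ 0.8 -0.4 -0.7]
turn [ 0.0097  0.0007 -0.0031] rows>=0.1 | shift cm now-axes [ 0.37 -0.46 -0.25] | after-turn axes [ 0.37 -0.46 -0.24] rows>=0.1
```

Emit:
arm_command([
  [[0,0,0,0,0,0,0.8],[0,0,0,0,0,0,0.8],[0,0,0,-4,0,0,0.8],[0.15,0,0,-4,0,0,0.8],[0.15,0,0,-2,0,0,0.8],[0.15,0,0,0,-3,3,0.8],[0.15,0,0,0,-3,3,0.8],[0.15,0,0,0,-3,3,0.8],[0.15,0,0,0,-3,3,0.8],[0.15,0,0,0,-3,3,0.8]],
])

```text
time: 8.5
tool_pos: [0.5173, 0.0793, 0.1601]
tcp_rot: [1.408, 1.069, -1.387]
wrist_force: [0.1, -1.5, 0.0]
width: 0.805
```

```bash
python3 - <<'E'
from h import *
p,_=bot.read_camera("top");cv2.imwrite("pics/t3.png",p)
show(findall("top",p,.024,"LVPST",6))
plan(.6314,.2519,.1,-44.4)
E
```

```text
P [ 427.4 -263.3] yaw 173.90 deg rms 0.57 mm
T [ 520.5 -422.3] yaw -43.12 deg rms 1.19 mm
S [ 628.8 -242.3] yaw 159.96 deg rms 0.65 mm
t 8.55 pos [0.51   0.0762 0.1578] jaw -15.29 q [0.1  0.04 2.04 0.   1.05 0.37] w 0.802 F [-7.3 -2.3 -1. ]
turn [ 0.508  -0.002  -0.0023] rows>=3.4 | shift cm now-axes [  5.83   7.06 -20.14] | after-turn axes [  5.78  -3.62 -21.05] rows>=4.4
```

View pics/t3.png

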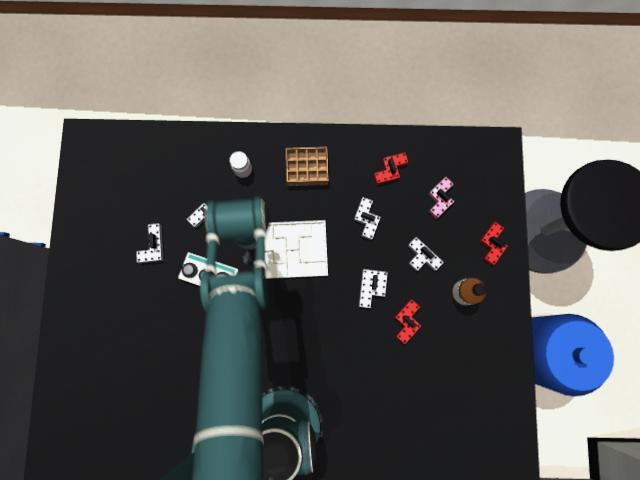

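Emit:
arm_command([
  [[0.15,0,0,0,1,4,0.6],[0.15,0,0,0,1,4,0.6],[0.15,0,0,0,0,4,0.6],[0.06,0,0,0,0,4,0.6],[0,0,0,0,0,0,0.6]],
])

```text
time: 9.05
tool_pos: [0.452, -0.0746, 0.1588]
tcp_rot: [1.761, 0.732, -1.747]
wrist_force: [-0.1, -0.2, 0.2]
width: 0.604
```

```bash
python3 - <<'E'
from h import *
p,_=bot.read_camera("top");cv2.imwrite("pics/t3.png",p)
show(findall("top",p,.024,"LVPST",6))
plan(.6314,.2519,.1,-44.4)
E
```

```text
P [ 427.4 -263.3] yaw 173.91 deg rms 0.59 mm
T [ 520.5 -422.2] yaw -43.07 deg rms 1.19 mm
V [629.9 253.3] yaw -133.24 deg rms 0.78 mm
S [ 628.8 -242.3] yaw 159.93 deg rms 0.62 mm
t 9.10 pos [ 0.4537 -0.0737  0.1593] jaw -44.48 q [-0.22 -0.07  2.15  0.    1.05  0.56] w 0.597 F [1.2 1.2 0.1]
turn [-0.0014 -0.0078 -0.0066] rows>=0.1 | shift cm now-axes [  6.14 -10.17 -35.63] | after-turn axes [  5.93 -10.08 -35.69] rows>=7.5
```

Emit:
arm_command([
  [[-0.01,-0.004,-0.003,0.7,-1.25,-4.45,0.6],[-0.01,-0.004,-0.003,0.7,-1.25,-4.45,0.6],[0,0,0,0.7,-1.25,-4.45,0.6],[0,0,0,0.7,-1.25,-4.45,0.6],[0,0,0,0.7,-1.25,-4.45,0.6],[0,0,0,0.7,-1.25,-4.45,0.6],[0,0,0,0.7,-1.25,-4.45,0.6],[0,0,0,0.7,-1.25,-4.45,0.6],[0,0,0,0,0,0,0.6]],
])

```text
time: 10.0
tool_pos: [0.6392, 0.276, 0.1054]
tcp_rot: [1.749, 0.755, -1.719]
wrist_force: [-0.2, -0.8, -0.3]
width: 0.599
```

```bash
python3 - <<'E'
from h import *
plan(.6300,.2533,.052,-43.24)
E
```

```text
t 10.00 pos [0.6392 0.276  0.1054] jaw -42.84 q [ 0.37  0.41  1.7  -0.    1.02  1.12] w 0.599 F [-0.2 -0.8 -0.3]
turn [ 0.007  -0.0137 -0.0081] rows>=0.1 | shift cm now-axes [5.32 0.82 2.37] | after-turn axes [5.34 0.88 2.29] rows>=1.2
```

Emit:
arm_command([
  [[0.007,-0.01,-0.008,0.5,0.6,1.6,0.6],[0,0,0,0,0.1,0.5,0.6],[0,0,0,0,0,0,0.6]],
])

```text
time: 10.3
tool_pos: [0.6282, 0.257, 0.0984]
tcp_rot: [1.737, 0.758, -1.737]
wrist_force: [0.4, -0.4, 0.3]
width: 0.604
```

```bash
python3 - <<'E'
from h import *
plan(.6300,.2533,.052,-43.24)
E
```

```text
t 10.30 pos [0.6282 0.257  0.0984] jaw -42.94 q [0.35 0.4  1.73 0.   1.02 1.1 ] w 0.604 F [ 0.4 -0.4  0.3]
turn [ 0.0052 -0.0007  0.0016] rows>=0.0 | shift cm now-axes [4.64 0.4  0.15] | after-turn axes [4.64 0.39 0.15] rows>=0.9
```

Emit:
arm_command([
  [[0.005,0,0,2,0.3,0.1,0.6],[0,0,0,1.5,0.1,0,0.6],[0,0,0,0.7,0,0,0.6],[0,0,0,0,0,0,0.6]],
])

```text
time: 10.7
tool_pos: [0.6299, 0.2489, 0.0572]
tcp_rot: [1.746, 0.75, -1.742]
wrist_force: [0.1, -0.5, 0.2]
width: 0.6
```

```bash
python3 - <<'E'
from h import *
plan(.6300,.2533,.052,-43.24)
E
```

```text
t 10.70 pos [0.6299 0.2489 0.0572] jaw -43.55 q [0.34 0.44 1.76 0.   0.94 1.1 ] w 0.600 F [ 0.1 -0.5  0.2]
turn [-0.0054 -0.0025  0.0008] rows>=0.0 | shift cm now-axes [ 0.53 -0.29 -0.32] | after-turn axes [ 0.52 -0.29 -0.33] rows>=0.1
```

Emit:
arm_command([
  [[-0.005,0,0,0.3,-0.2,-0.3,0.6],[0,0,0,0.2,0,0,0.6],[0,0,0,0,0,0,0.6],[0,0,0,0,0,0,0.6]],
])

```text
time: 11.1
tool_pos: [0.6316, 0.2529, 0.0537]
tcp_rot: [1.745, 0.754, -1.736]
wrist_force: [0.2, 0.5, 0.5]
width: 0.602
```

```bash
python3 - <<'E'
from h import *
plan(.6300,.2533,.052,-43.24)
E
```

```text
t 11.10 pos [0.6316 0.2529 0.0537] jaw -43.27 q [0.34 0.45 1.75 0.   0.94 1.1 ] w 0.602 F [0.2 0.5 0.5]
turn [-0.0005 -0.0049 -0.0003] rows>=0.0 | shift cm now-axes [ 0.17 -0.15  0.09] | after-turn axes [ 0.17 -0.15  0.08] rows>=0.0
```

Emit:
arm_command([
  [[0,0,0,0,0,0,0],[0,0,0,0,0,0,0],[0,0,0,0,0,0,0],[0,0,0,0,0,0,0],[0,0,0,0,0,0,0]],
], newtons=80)

```text
time: 11.6
tool_pos: [0.6322, 0.2535, 0.0547]
tcp_rot: [1.746, 0.754, -1.734]
wrist_force: [0.3, 0.7, -0.5]
width: 0.122
```

```bash
cat >> h.py <<'E'
TR=(np.array([.5278,-.0107]),np.radians(3.70))
def seat(nm,z,toff=0.,joff=0.):
    """block origin lies toff (m) along tool z and joff along tool y from TCP; print move to seat pose"""
    pos,yaw=TR; c,s=np.cos(yaw),np.sin(yaw); q=np.array(PLACE[nm])/1000
    w=pos+[c*q[0]-s*q[1],s*q[0]+c*q[1]]
    jd=np.degrees(yaw)+FINDEG[nm]+90
    S,Rt,p=st(); j=np.degrees(jaw(Rt))
    for jj in (jd-180,jd,jd+180,jd-360):
        Rd=target(np.radians(jj)); t=w-(Rd@np.array([0,joff,toff]))[:2]
        d=np.r_[t,z]-p
        print("jaw->%.1f turn x %.3f tilt %s q6end %.2f | shift after-turn %s | target %s | now-axes %s"%(jj,-np.radians(jj-j),R.from_matrix(Rt.T@target(np.radians(j))).as_rotvec().round(4)[1:],S["q"][5]-np.radians(jj-j),(Rd.T@d*100).round(2),t.round(4),(Rt.T@d*100).round(2)))
    print("t %.2f pos %s jaw %.2f w %.3f F %s"%(S["time"],p.round(4),j,S["width"],S["wrist_force"].round(1)))
E
python3 - <<'E'
from h import *
plan(.6300,.2533,.052,-43.24)
seat('V',.1)
E
```

```text
t 11.60 pos [0.6322 0.2535 0.0547] jaw -43.23 q [0.34 0.45 1.75 0.   0.94 1.1 ] w 0.122 F [ 0.3  0.7 -0.5]
turn [ 0.0001 -0.0063 -0.001 ] rows>=0.0 | shift cm now-axes [ 0.27 -0.14  0.17] | after-turn axes [ 0.27 -0.14  0.17] rows>=0.1
jaw->-86.3 turn x 0.752 tilt [-0.0063 -0.001 ] q6end 1.85 | shift after-turn [-4.53 17.69 16.12] | target [0.4827 0.0666] | now-axes [-4.68  1.92 23.83]
jaw->93.7 turn x -2.390 tilt [-0.0063 -0.001 ] q6end -1.29 | shift after-turn [ -4.53 -17.69 -16.12] | target [0.4827 0.0666] | now-axes [-4.68  1.92 23.83]
jaw->273.7 turn x -5.532 tilt [-0.0063 -0.001 ] q6end -4.43 | shift after-turn [-4.53 17.69 16.12] | target [0.4827 0.0666] | now-axes [-4.68  1.92 23.83]
jaw->-266.3 turn x 3.893 tilt [-0.0063 -0.001 ] q6end 4.99 | shift after-turn [ -4.53 -17.69 -16.12] | target [0.4827 0.0666] | now-axes [-4.68  1.92 23.83]
t 11.60 pos [0.6322 0.2535 0.0547] jaw -43.23 w 0.122 F [ 0.3  0.7 -0.5]
```

Emit:
arm_command([
  [[0,-0.004,0,-3,0,0,0],[-0.1,0,0,-3,0,0,0],[-0.15,0,0,-1,0,0,0],[-0.15,0,0,0,0,0,0],[-0.15,0,0,0,0,0,0],[-0.15,0,0,0,0,0,0],[-0.15,0,0,0,0,0,0],[-0.15,0,0,0,0,0,0],[-0.15,0,0,0,0,0,0],[-0.15,0,0,0,0,0,0]],
])

```text
time: 12.6
tool_pos: [0.6266, 0.2511, 0.12]
tcp_rot: [0.788, 1.428, -0.802]
wrist_force: [0.2, -0.1, -1.3]
width: 0.124
```

Emit:
arm_command([
  [[-0.15,0,0,0,0,0,0],[-0.15,0,0,0,0,0,0],[-0.15,0,0,0,0,0,0],[-0.15,0,0,0,0,0,0],[-0.15,0,0,0,0,0,0],[-0.15,0,0,0,0,0,0],[-0.15,0,0,0,0,0,0],[0,0,0,0,0,0,0]],
])

```text
time: 13.4
tool_pos: [0.6218, 0.2493, 0.1131]
tcp_rot: [-0.03, 1.592, 0.019]
wrist_force: [0.3, -0.3, -2.0]
width: 0.119
```

```bash
python3 - <<'E'
from h import *
seat('V',.1,.0017)
E
```

```text
jaw->-86.3 turn x 3.108 tilt [-0.0216  0.0068] q6end 1.85 | shift after-turn [ 1.31 17.34 14.89] | target [0.4844 0.0667] | now-axes [  1.74 -17.81 -14.27]
jaw->93.7 turn x -0.033 tilt [-0.0216  0.0068] q6end -1.29 | shift after-turn [  1.31 -17.34 -15.23] | target [0.481  0.0664] | now-axes [  1.75 -17.83 -14.61]
jaw->273.7 turn x -3.175 tilt [-0.0216  0.0068] q6end -4.43 | shift after-turn [ 1.31 17.34 14.89] | target [0.4844 0.0667] | now-axes [  1.74 -17.81 -14.27]
jaw->-266.3 turn x 6.250 tilt [-0.0216  0.0068] q6end 4.99 | shift after-turn [  1.31 -17.34 -15.23] | target [0.481  0.0664] | now-axes [  1.75 -17.83 -14.61]
t 13.40 pos [0.6218 0.2493 0.1131] jaw 91.80 w 0.119 F [ 0.3 -0.3 -2. ]
```

Emit:
arm_command([
  [[-0.033,-0.021,0.007,0,-2.9,-2.4,0],[0,0,0,0,-2.9,-2.5,0],[0,0,0,0,-2.9,-2.5,0],[0,0,0,0,-2.9,-2.5,0],[0,0,0,0,-2.9,-2.5,0],[0,0,0,0,-1.5,-1.2,0],[0,0,0,0,0,0,0],[0,0,0,0,0,0,0]],
])

```text
time: 14.2
tool_pos: [0.4871, 0.0779, 0.1095]
tcp_rot: [-0.029, 1.575, 0.03]
wrist_force: [-0.1, 0.1, -1.6]
width: 0.125
```

```bash
python3 - <<'E'
from h import *
seat('V',.085,.0017)
p,_=bot.read_camera("side");cv2.imwrite("pics/s4.png",cv2.resize(p[210:310,240:400],None,fx=5,fy=5))
E
```

```text
jaw->-86.3 turn x 3.114 tilt [-0.0041 -0.0009] q6end 1.61 | shift after-turn [2.45 1.1  0.34] | target [0.4844 0.0667] | now-axes [ 2.45 -1.11 -0.3 ]
jaw->93.7 turn x -0.027 tilt [-0.0041 -0.0009] q6end -1.53 | shift after-turn [ 2.45 -1.1  -0.68] | target [0.481  0.0664] | now-axes [ 2.45 -1.12 -0.64]
jaw->273.7 turn x -3.169 tilt [-0.0041 -0.0009] q6end -4.67 | shift after-turn [2.45 1.1  0.34] | target [0.4844 0.0667] | now-axes [ 2.45 -1.11 -0.3 ]
jaw->-266.3 turn x 6.256 tilt [-0.0041 -0.0009] q6end 4.75 | shift after-turn [ 2.45 -1.1  -0.68] | target [0.481  0.0664] | now-axes [ 2.45 -1.12 -0.64]
t 14.20 pos [0.4871 0.0779 0.1095] jaw 92.14 w 0.125 F [-0.1  0.1 -1.6]
```

View pics/s4.png

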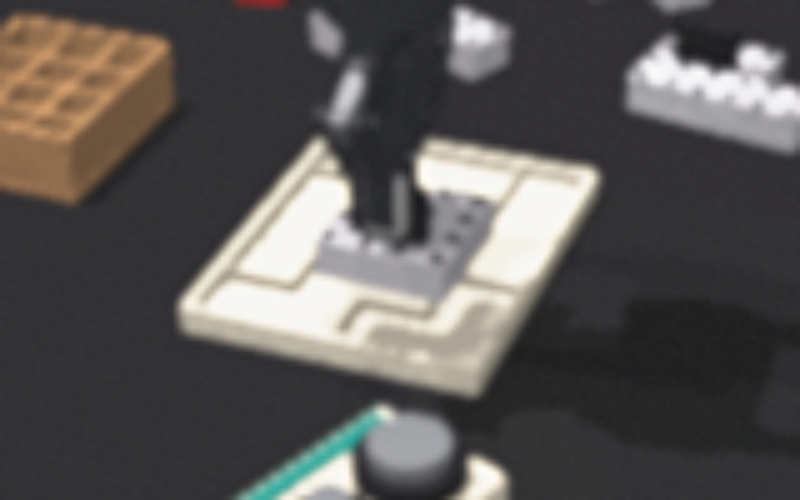

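Emit:
arm_command([
  [[-0.027,-0.004,0,1,-1.0,-0.6,0],[0,0,0,1.2,-0.1,0,0],[0,0,0,0,0,0,0],[0,0,0,0,0,0,0]],
])

```text
time: 14.65
tool_pos: [0.4857, 0.0699, 0.0874]
tcp_rot: [-0.049, 1.567, 0.052]
wrist_force: [-0.4, 0.2, -2.3]
width: 0.121
```

```bash
sed -i 's/for jj in (jd-180,jd,jd+180,jd-360):/for jj in (j+(jd-j+180)%360-180,):/' h.py; python3 - <<'E'
from h import *
seat('V',.085,.0017)
E
```

```text
jaw->93.7 turn x -0.000 tilt [ 0.0037 -0.0022] q6end -1.55 | shift after-turn [ 0.24 -0.31 -0.49] | target [0.481  0.0664] | now-axes [ 0.24 -0.31 -0.49]
t 14.65 pos [0.4857 0.0699 0.0874] jaw 93.67 w 0.121 F [-0.4  0.2 -2.3]
```

Emit:
arm_command([
  [[0,0.003,0,0.2,-0.3,-0.5,0],[0,0,0,0,-0.1,-0.1,0],[0,0,0,0,0,0,0]],
])

```text
time: 14.95
tool_pos: [0.4807, 0.0664, 0.0857]
tcp_rot: [-0.049, 1.569, 0.053]
wrist_force: [-0.9, 0.4, -1.8]
width: 0.121
```

```bash
python3 - <<'E'
from h import *
seat('V',.085,.0017)
bot.read_camera("top")
seat('V',.085,.0017)
E
```

```text
jaw->93.7 turn x -0.000 tilt [ 0.0011 -0.0025] q6end -1.55 | shift after-turn [0.07 0.   0.03] | target [0.481  0.0664] | now-axes [0.07 0.   0.03]
t 14.95 pos [0.4807 0.0664 0.0857] jaw 93.70 w 0.121 F [-0.9  0.4 -1.8]
jaw->93.7 turn x -0.000 tilt [ 0.001  -0.0025] q6end -1.55 | shift after-turn [0.07 0.   0.03] | target [0.481  0.0664] | now-axes [0.07 0.   0.03]
t 15.00 pos [0.4807 0.0664 0.0857] jaw 93.70 w 0.121 F [-0.9 -0.1 -1.9]
```

Emit:
arm_command([
  [[0,0,0,0.7,0,0,0],[0,0,0,0.7,0,0,0],[0,0,0,0,0,0,0]],
])

```text
time: 15.3
tool_pos: [0.4812, 0.0665, 0.0711]
tcp_rot: [-0.048, 1.568, 0.053]
wrist_force: [-0.5, 0.3, -2.5]
width: 0.123
```

```bash
python3 - <<'E'
from h import *
seat('V',.0607,.0017)
E
```

```text
jaw->93.7 turn x -0.000 tilt [ 0.0025 -0.0026] q6end -1.55 | shift after-turn [ 1.04 -0.   -0.02] | target [0.481  0.0664] | now-axes [ 1.04 -0.   -0.02]
t 15.30 pos [0.4812 0.0665 0.0711] jaw 93.68 w 0.123 F [-0.5  0.3 -2.5]
```

Emit:
arm_command([
  [[0,0,0,0.4,0,0,0],[0,0,0,0.4,0,0,0],[0,0,0,0.2,0,0,0]],
])

```text
time: 15.6
tool_pos: [0.4816, 0.0665, 0.0606]
tcp_rot: [-0.048, 1.567, 0.052]
wrist_force: [-1.8, -0.9, 17.1]
width: 0.122
```

Emit:
arm_command([
  [[0,0,0,0,0,0,0.35],[0,0,0,0,0,0,0.35],[0,0,0,0,0,0,0.35],[0,0,0,-3,0,0,0.35],[0,0,0,-4,0,0,0.5],[0,0,0,-3,0,0,0.5],[0,0,0,0,3,0,0.5],[0,0,0,0,0,0,0.5]],
])

```text
time: 16.4
tool_pos: [0.4806, 0.0966, 0.1658]
tcp_rot: [-0.046, 1.565, 0.052]
wrist_force: [-0.6, -0.9, -1.0]
width: 0.501
```

```bash
python3 - <<'E'
from h import *
p,_=bot.read_camera("top");cv2.imwrite("pics/t4.png",p)
show(findall("top",p,.024,"LVPST",6))
s,_=bot.read_camera("side");cv2.imwrite("pics/s5.png",cv2.resize(s[210:310,240:400],None,fx=5,fy=5))
plan(.4274,-.2633,.12,83.9)
E
```

```text
P [ 427.4 -263.3] yaw 173.90 deg rms 0.57 mm
T [ 520.5 -422.2] yaw -43.06 deg rms 1.18 mm
S [ 628.9 -242.3] yaw 159.94 deg rms 0.62 mm
t 16.50 pos [0.4807 0.095  0.1652] jaw 93.57 q [ 0.14 -0.02  2.09  0.    1.07 -1.49] w 0.504 F [-0.3 -0.2 -0. ]
turn [ 0.1687  0.0049 -0.0021] rows>=1.1 | shift cm now-axes [  4.42 -35.43  -7.57] | after-turn axes [  4.52 -36.19  -1.49] rows>=7.3
```

View pics/s5.png

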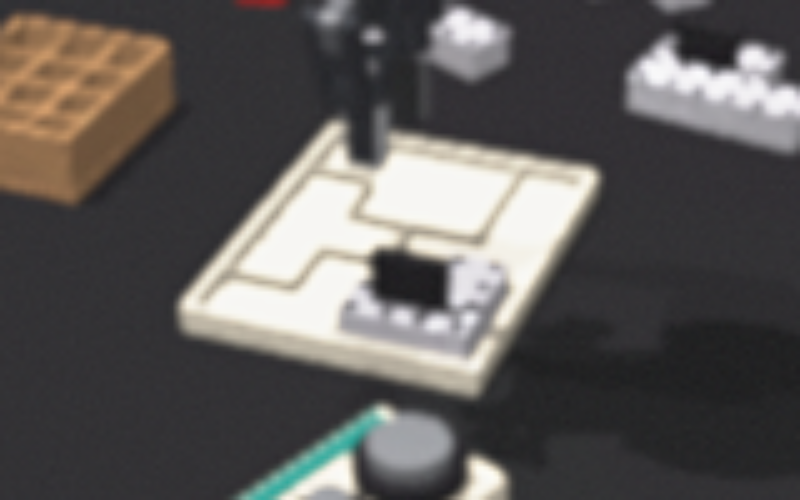

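V sits low in its place, around (430,310) in the zoom. P is next. I'll also check why the search isn't finding L.

Emit:
arm_command([
  [[0.085,0.003,0,0.4,-4.3,-0.6,0.5],[0.083,0,0,0.4,-4.3,-0.3,0.5],[0,0,0,0.4,-4.5,0,0.5],[0,0,0,0.4,-4.5,0,0.5],[0,0,0,0.4,-4.5,0,0.5],[0,0,0,0.4,-4.5,0,0.5],[0,0,0,0.4,-4.3,0,0.5],[0,0,0,0.4,-2,0,0.5],[0,0,0,0,0,0,0.5],[0,0,0,0,0,0,0.5]],
])

```text
time: 17.5
tool_pos: [0.4401, -0.2477, 0.1253]
tcp_rot: [0.09, 1.575, -0.085]
wrist_force: [0.0, -0.0, 0.2]
width: 0.501
```

```bash
python3 - <<'E'
from h import *
p,_=bot.read_camera("top");cv2.imwrite("pics/t5.png",p)
plan(.4274,-.2633,.1,83.9)
for thr in(100,120,140):
  for cl in(3,6,10):
    for c in comps2("top",p,thr,6,cl):
        m=c.mean(0)
        if abs(m[0]-150)<20 and abs(m[1]-243)<20:
            cw=plane("top",c,.024)[:,:2]
            for eps in(4,6,8,10): 
                co=corners(cw,eps); b=None if co is None else match(co,"LVPST"); print(thr,cl,eps,None if co is None else len(co), b)
E
```

```text
t 17.55 pos [ 0.4401 -0.2473  0.1253] jaw 83.68 q [-0.56  0.07  2.09 -0.    1.   -2.02] w 0.503 F [ 0.6 -0.2 -0.5]
turn [-0.0038 -0.0064 -0.003 ] rows>=0.1 | shift cm now-axes [ 2.53 -1.74 -1.07] | after-turn axes [ 2.53 -1.73 -1.09] rows>=0.7
100 3 4 11 None
100 3 6 8 ('T', array([539.13394313, 407.71498605]), np.float64(-1.634280326017705), np.float64(37.088871359958546))
100 3 8 8 ('T', array([539.13394313, 407.71498605]), np.float64(-1.634280326017705), np.float64(37.088871359958546))
100 3 10 8 ('T', array([539.13394313, 407.71498605]), np.float64(-1.634280326017705), np.float64(37.088871359958546))
100 6 4 9 None
100 6 6 8 ('T', array([538.83797033, 407.75344766]), np.float64(-1.6435498312268377), np.float64(36.833477305991785))
100 6 8 8 ('T', array([538.83797033, 407.75344766]), np.float64(-1.6435498312268377), np.float64(36.833477305991785))
100 6 10 8 ('T', array([538.83797033, 407.75344766]), np.float64(-1.6435498312268377), np.float64(36.833477305991785))
100 10 4 None None
100 10 6 None None
100 10 8 8 ('T', array([538.82406437, 407.82675822]), np.float64(-1.654629806116
[... 1479 characters left out ...]
loat64(-1.6381429326772718), np.float64(37.414867596246545))
140 6 4 9 None
140 6 6 8 ('T', array([538.991412  , 407.18454227]), np.float64(-1.6418532236330248), np.float64(37.19351727695148))
140 6 8 8 ('T', array([538.991412  , 407.18454227]), np.float64(-1.6418532236330248), np.float64(37.19351727695148))
140 6 10 8 ('T', array([538.991412  , 407.18454227]), np.float64(-1.6418532236330248), np.float64(37.19351727695148))
140 10 4 None None
140 10 6 None None
140 10 8 8 ('T', array([538.61538633, 407.2638084 ]), np.float64(-1.659487143574624), np.float64(36.85445078131115))
140 10 10 6 ('L', array([544.41854232, 409.9078149 ]), np.float64(1.8071602000602394), np.float64(19.40944432556784))
```

Emit:
arm_command([
  [[-0.004,-0.006,-0.003,1.5,-1.6,-1.0,0.5],[0,0,0,1,-0.2,-0.1,0.5],[0,0,0,0,0,0,0.5],[0,0,0,0,0,0,0.5]],
])

```text
time: 17.95
tool_pos: [0.428, -0.2601, 0.0998]
tcp_rot: [0.081, 1.569, -0.079]
wrist_force: [-0.6, 0.6, -0.2]
width: 0.498
```

```bash
python3 - <<'E'
from h import *
plan(.4274,-.2633,.052,83.9)
E
```

```text
t 17.95 pos [ 0.428  -0.2601  0.0998] jaw 84.18 q [-0.6   0.09  2.12  0.    0.94 -2.07] w 0.498 F [-0.6  0.6 -0.2]
turn [ 0.0049  0.0001 -0.0014] rows>=0.0 | shift cm now-axes [ 4.78 -0.34 -0.03] | after-turn axes [ 4.78 -0.33 -0.03] rows>=1.0
```

Emit:
arm_command([
  [[0.005,0,0,2,-0.35,0,0.5],[0,0,0,1.7,0,0,0.5],[0,0,0,0.8,0,0,0.5],[0,0,0,0,0,0,0.5],[0,0,0,0,0,0,0.5]],
])

```text
time: 18.45
tool_pos: [0.4322, -0.2616, 0.0572]
tcp_rot: [0.079, 1.564, -0.08]
wrist_force: [0.1, -0.2, 1.2]
width: 0.502
```

```bash
python3 - <<'E'
from h import *
plan(.4274,-.2633,.052,83.9)
E
```

```text
t 18.45 pos [ 0.4322 -0.2616  0.0572] jaw 84.16 q [-0.6   0.15  2.14  0.    0.84 -2.07] w 0.502 F [ 0.1 -0.2  1.2]
turn [0.0046 0.0056 0.0004] rows>=0.0 | shift cm now-axes [ 0.52 -0.22 -0.47] | after-turn axes [ 0.52 -0.22 -0.46] rows>=0.1
```

Emit:
arm_command([
  [[0.004,0.005,0,0.4,-0.2,-0.5,0.5],[0,0,0,0.1,0,0,0.5],[0,0,0,0,0,0,0],[0,0,0,0,0,0,0],[0,0,0,0,0,0,0],[0,0,0,0,0,0,0],[0,0,0,0,0,0,0]],
])

```text
time: 19.15
tool_pos: [0.4284, -0.2641, 0.0545]
tcp_rot: [0.081, 1.565, -0.086]
wrist_force: [0.3, 0.2, -0.5]
width: 0.12
```

```bash
python3 - <<'E'
from h import *
plan(.4274,-.2633,.052,83.9)
seat('P',.1)
E
```

```text
t 19.15 pos [ 0.4284 -0.2641  0.0545] jaw 83.90 q [-0.6   0.15  2.14  0.    0.84 -2.07] w 0.120 F [ 0.3  0.2 -0.5]
turn [0.0001 0.0043 0.0023] rows>=0.0 | shift cm now-axes [ 0.25  0.07 -0.11] | after-turn axes [ 0.25  0.07 -0.1 ] rows>=0.1
jaw->93.7 turn x -0.171 tilt [0.0043 0.0023] q6end -2.24 | shift after-turn [-4.55 18.65 11.56] | target [ 0.5317 -0.0706] | now-axes [-4.57 20.33  8.24]
t 19.15 pos [ 0.4284 -0.2641  0.0545] jaw 83.90 w 0.120 F [ 0.3  0.2 -0.5]
```

Emit:
arm_command([
  [[0,0.004,0.002,-3,0,0,0],[0,0,0,-3,0,0,0],[0.15,0,0,-1,0,0,0],[0.15,0,0,0,0,0,0],[0.15,0,0,0,0,0,0],[0.15,0,0,0,0,0,0],[0.15,0,0,0,0,0,0],[0.15,0,0,0,0,0,0],[0.15,0,0,0,0,0,0],[0.15,0,0,0,0,0,0]],
])

```text
time: 20.15
tool_pos: [0.423, -0.2609, 0.1209]
tcp_rot: [1.017, 1.333, -1.02]
wrist_force: [0.3, -0.7, -1.9]
width: 0.12
```

Emit:
arm_command([
  [[0.15,0,0,0,0,0,0],[0.15,0,0,0,0,0,0],[0.15,0,0,0,0,0,0],[0.15,0,0,0,0,0,0],[0.15,0,0,0,0,0,0],[0.15,0,0,0,0,0,0],[0.15,0,0,0,0,0,0],[0.15,0,0,0,0,0,0],[0.15,0,0,0,0,0,0],[0.15,0,0,0,0,0,0]],
])

```text
time: 21.15
tool_pos: [0.4165, -0.257, 0.1131]
tcp_rot: [2.028, 0.359, -2.072]
wrist_force: [-0.1, -1.3, -3.1]
width: 0.123
```

```bash
sed -i 's/def seat(nm,z,toff=0.,joff=0.):/def seat(nm,z,toff=0.,joff=0.,half=0):/; s/jd=np.degrees(yaw)+FINDEG\[nm\]+90/jd=np.degrees(yaw)+FINDEG[nm]+90+180*half/' h.py; python3 - <<'E'
from h import *
seat('P',.105,-.001,half=1)
p,_=bot.read_camera("side");cv2.imwrite("pics/s6.png",p[130:300,250:520])
E
```

```text
jaw->-86.3 turn x 0.264 tilt [0.0181 0.0207] q6end 0.91 | shift after-turn [  0.81 -17.86 -12.6 ] | target [ 0.5307 -0.0706] | now-axes [  0.79 -13.92 -16.85]
t 21.15 pos [ 0.4165 -0.257   0.1131] jaw -71.15 w 0.123 F [-0.1 -1.3 -3.1]
```

View pics/s6.png

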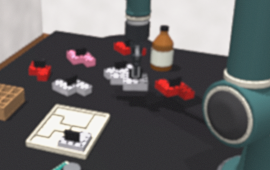

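Emit:
arm_command([
  [[0.14,0.018,0.02,0,0,0,0],[0.14,0,0,0,0,0,0],[0,0,0,0,-3,-2.1,0],[0,0,0,0,-3,-2.1,0],[0,0,0,0,-3,-2.1,0],[0,0,0,0,-3,-2.1,0],[0,0,0,0,-3,-2.1,0],[0,0,0,0,-2.5,-1.8,0],[0,0,0,0,0,0,0],[0,0,0,0,0,0,0]],
])

```text
time: 22.2
tool_pos: [0.5307, -0.0692, 0.1073]
tcp_rot: [2.181, 0.067, -2.202]
wrist_force: [-0.3, 0.3, -2.2]
width: 0.125
```

```bash
python3 - <<'E'
from h import *
seat('P',.085,-.001,half=1)
E
```

```text
jaw->-86.3 turn x -0.005 tilt [0.0094 0.0017] q6end 1.33 | shift after-turn [2.23 0.14 0.02] | target [ 0.5307 -0.0706] | now-axes [ 2.23  0.15 -0.01]
t 22.20 pos [ 0.5307 -0.0692  0.1073] jaw -86.56 w 0.125 F [-0.3  0.3 -2.2]
```

Emit:
arm_command([
  [[-0.005,0.009,0,1,0.15,0,0],[0,0,0,1,0,0,0],[0,0,0,0,0,0,0],[0,0,0,0,0,0,0]],
])

```text
time: 22.6
tool_pos: [0.5277, -0.0731, 0.0838]
tcp_rot: [2.185, 0.073, -2.193]
wrist_force: [-0.2, 0.2, -2.5]
width: 0.123
```

```bash
python3 - <<'E'
from h import *
seat('P',.075,-.001,half=1)
E
```

```text
jaw->-86.3 turn x 0.000 tilt [0.0036 0.0019] q6end 1.32 | shift after-turn [ 0.88 -0.23 -0.32] | target [ 0.5307 -0.0706] | now-axes [ 0.88 -0.23 -0.32]
t 22.60 pos [ 0.5277 -0.0731  0.0838] jaw -86.28 w 0.123 F [-0.2  0.2 -2.5]
```

Emit:
arm_command([
  [[0,0.004,0.002,0.4,-0.25,-0.3,0],[0,0,0,0.3,-0.1,-0.1,0],[0,0,0,0,0,0,0],[0,0,0,0,0,0,0]],
])

```text
time: 23.0
tool_pos: [0.5315, -0.0702, 0.0763]
tcp_rot: [2.19, 0.069, -2.188]
wrist_force: [0.6, -0.5, -2.5]
width: 0.122
```

```bash
python3 - <<'E'
from h import *
seat('P',.0605,-.001,half=1)
E
```

```text
jaw->-86.3 turn x -0.001 tilt [-0.0008 -0.0003] q6end 1.33 | shift after-turn [1.58 0.04 0.08] | target [ 0.5307 -0.0706] | now-axes [1.58 0.04 0.08]
t 23.00 pos [ 0.5315 -0.0702  0.0763] jaw -86.38 w 0.122 F [ 0.6 -0.5 -2.5]
```

Emit:
arm_command([
  [[0,0,0,0.3,0,0.05,0],[0,0,0,0.4,0,0,0],[0,0,0,0,0,0,0]],
])

```text
time: 23.3
tool_pos: [0.5314, -0.0702, 0.0693]
tcp_rot: [2.191, 0.069, -2.187]
wrist_force: [0.5, 0.1, -2.8]
width: 0.124
```

```bash
python3 - <<'E'
from h import *
seat('P',.0605,-.001,half=1)
E
```

```text
jaw->-86.3 turn x -0.001 tilt [-0.0018 -0.0006] q6end 1.33 | shift after-turn [0.88 0.04 0.08] | target [ 0.5307 -0.0706] | now-axes [0.88 0.04 0.08]
t 23.30 pos [ 0.5314 -0.0702  0.0693] jaw -86.35 w 0.124 F [ 0.5  0.1 -2.8]
```

Emit:
arm_command([
  [[0,0,0,0.3,0,0.05,0],[0,0,0,0.4,0,0,0],[0,0,0,0.2,0,0,0],[0,0,0,0.1,0,0,0]],
])

```text
time: 23.7
tool_pos: [0.5315, -0.0702, 0.0604]
tcp_rot: [2.191, 0.069, -2.187]
wrist_force: [-5.4, 1.1, 12.4]
width: 0.127
```

Emit:
arm_command([
  [[0,0,0,0,0,0,0.35],[0,0,0,0,0,0,0.35],[0,0,0,0,0,0,0.35],[0,0,0,-3,0,0,0.35],[0,0,0,-4,0,0,0.5],[-0.15,0,0,-3,0,0,0.5],[-0.15,0,0,0,0,0,0.5],[-0.15,0,0,0,0,0,0.5],[-0.15,0,0,0,0,0,0.5],[-0.15,0,0,0,0,0,0.5]],
])

```text
time: 24.7
tool_pos: [0.5339, -0.0707, 0.1666]
tcp_rot: [1.742, 0.75, -1.73]
wrist_force: [0.5, -0.4, -0.1]
width: 0.501
```

```bash
python3 - <<'E'
from h import *
p,_=bot.read_camera("top");cv2.imwrite("pics/t6.png",p)
show(findall("top",p,.024,"LVPST",6))
s,_=bot.read_camera("side");cv2.imwrite("pics/s7.png",cv2.resize(s[210:310,240:400],None,fx=5,fy=5))
plan(.6289,-.2423,.12,-20.05)
E
```

```text
T [ 520.5 -422.3] yaw -43.08 deg rms 1.06 mm
S [ 628.9 -242.3] yaw 159.95 deg rms 0.63 mm
t 24.80 pos [ 0.5338 -0.0707  0.1665] jaw -43.38 q [-0.18  0.07  1.99 -0.    1.07  0.58] w 0.500 F [1.4 0.3 0.5]
turn [-0.4071 -0.0026 -0.0074] rows>=2.7 | shift cm now-axes [ 4.75 18.67  5.96] | after-turn axes [ 4.65 14.82 12.86] rows>=4.0
```

View pics/s7.png

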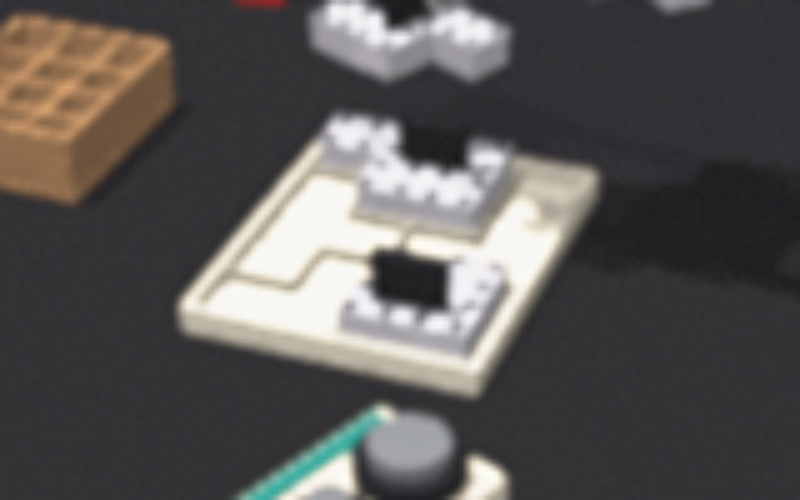

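View pics/t6.png

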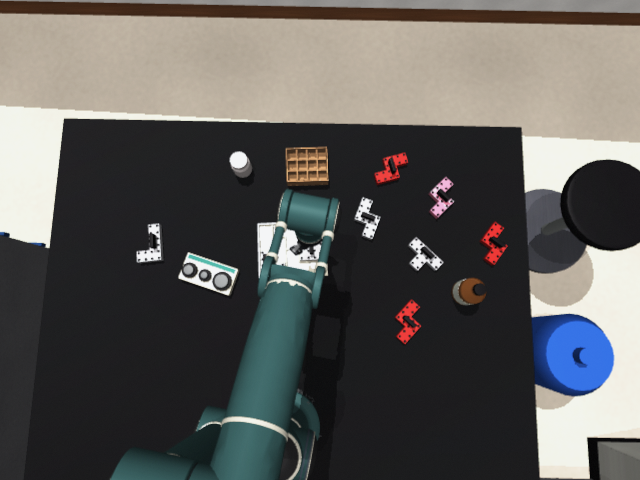

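P is in its place, around (430,170) in the zoom, next to V. S is next.

Emit:
arm_command([
  [[-0.14,-0.002,-0.007,0,0,0,0.5],[-0.14,0,0,0,0,0,0.5],[-0.13,0,0,0,0,0,0.5],[0,0,0,1,3.3,2.9,0.5],[0,0,0,1,3.3,2.9,0.5],[0,0,0,1,3.3,2.9,0.5],[0,0,0,1,3.3,2.9,0.5],[0,0,0,0,1,0.8,0.5],[0,0,0,0,0,0,0.5],[0,0,0,0,0,0,0.5]],
])

```text
time: 25.8
tool_pos: [0.6276, -0.2396, 0.1232]
tcp_rot: [1.476, 1.016, -1.471]
wrist_force: [-0.1, 0.3, -0.3]
width: 0.5
```

```bash
python3 - <<'E'
from h import *
plan(.6289,-.2423,.09,-20.05)
E
```

```text
t 25.80 pos [ 0.6276 -0.2396  0.1232] jaw -20.94 q [-0.4   0.36  1.73  0.    1.05 -0.04] w 0.500 F [-0.1  0.3 -0.3]
turn [-0.0155 -0.0034  0.0005] rows>=0.1 | shift cm now-axes [3.32 0.22 0.21] | after-turn axes [3.32 0.22 0.21] rows>=0.7
```

Emit:
arm_command([
  [[-0.015,-0.003,0,2,0.2,0.2,0.5],[0,0,0,2,0.1,0,0.5],[0,0,0,1.5,0,0,0.5],[0,0,0,0.6,0,0,0.5],[0,0,0,0,0,0,0.5]],
])

```text
time: 26.3
tool_pos: [0.6286, -0.2359, 0.0635]
tcp_rot: [1.463, 1.023, -1.46]
wrist_force: [0.1, 0.3, -0.1]
width: 0.502
```

```bash
python3 - <<'E'
from h import *
plan(.6289,-.2423,.052,-20.05)
E
```

```text
t 26.30 pos [ 0.6286 -0.2359  0.0635] jaw -20.02 q [-0.4   0.42  1.77  0.    0.95 -0.05] w 0.502 F [ 0.1  0.3 -0.1]
turn [ 0.0004 -0.0016 -0.0008] rows>=0.0 | shift cm now-axes [1.15 0.24 0.59] | after-turn axes [1.15 0.24 0.59] rows>=0.3
```

Emit:
arm_command([
  [[0,0,0,0.7,0.2,0.6,0.5],[0,0,0,0.4,0,0.1,0.5],[0,0,0,0,0,0,0.5],[0,0,0,0,0,0,0],[0,0,0,0,0,0,0],[0,0,0,0,0,0,0],[0,0,0,0,0,0,0],[0,0,0,0,0,0,0]],
])

```text
time: 27.1
tool_pos: [0.6297, -0.2441, 0.0549]
tcp_rot: [1.465, 1.019, -1.457]
wrist_force: [0.3, -0.3, -0.6]
width: 0.121
```

```bash
python3 - <<'E'
from h import *
plan(.6289,-.2423,.052,-20.05)
seat('S',.11,half=1)
E
```

```text
t 27.10 pos [ 0.6297 -0.2441  0.0549] jaw -20.04 q [-0.41  0.44  1.76  0.    0.93 -0.06] w 0.121 F [ 0.3 -0.3 -0.6]
turn [ 0.0002 -0.0015 -0.0053] rows>=0.0 | shift cm now-axes [ 0.29 -0.14 -0.14] | after-turn axes [ 0.29 -0.14 -0.14] rows>=0.1
jaw->3.7 turn x -0.414 tilt [-0.0015 -0.0053] q6end -0.47 | shift after-turn [ -5.51  -6.67 -29.94] | target [0.5439 0.0505] | now-axes [ -5.57 -18.13 -24.73]
t 27.10 pos [ 0.6297 -0.2441  0.0549] jaw -20.04 w 0.121 F [ 0.3 -0.3 -0.6]
```

Emit:
arm_command([
  [[0,-0.0015,-0.005,-3,0,0,0],[0,0,0,-4,0,0,0],[-0.14,0,0,-3,0,0,0],[-0.14,0,0,0,0,0,0],[-0.14,0,0,0,0,0,0],[0,0,0,0,-1.0,-4.4,0],[0,0,0,0,-1.0,-4.4,0],[0,0,0,0,-1.0,-4.4,0],[0,0,0,0,-1.0,-4.4,0],[0,0,0,0,-1.0,-4.4,0]],
])

```text
time: 28.1
tool_pos: [0.5565, -0.0277, 0.153]
tcp_rot: [1.148, 1.252, -1.155]
wrist_force: [0.4, 0.7, -2.5]
width: 0.121
```

```bash
python3 - <<'E'
from h import *
seat('S',.13,-.0014,half=1)
E
```

```text
jaw->3.7 turn x 0.015 tilt [-0.0015  0.0067] q6end -0.16 | shift after-turn [ 2.3  -0.76 -7.74] | target [0.544  0.0491] | now-axes [ 2.31 -0.63 -7.75]
t 28.10 pos [ 0.5565 -0.0277  0.153 ] jaw 4.55 w 0.121 F [ 0.4  0.7 -2.5]
```

Emit:
arm_command([
  [[0.015,-0.0015,0.006,0,-0.3,-3.5,0],[0,0,0,0.5,-0.4,-3,0],[0,0,0,1,0,-0.5,0],[0,0,0,1,0,0,0],[0,0,0,0,0,0,0],[0,0,0,0,0,0,0]],
])

```text
time: 28.7
tool_pos: [0.5385, 0.0483, 0.124]
tcp_rot: [1.155, 1.247, -1.162]
wrist_force: [0.7, 0.5, -3.1]
width: 0.123
```

```bash
python3 - <<'E'
from h import *
seat('S',.09,-.0014,half=1)
E
```

```text
jaw->3.7 turn x 0.005 tilt [-0.0008  0.0064] q6end -0.02 | shift after-turn [ 3.4   0.55 -0.04] | target [0.544  0.0491] | now-axes [ 3.4   0.57 -0.04]
t 28.70 pos [0.5385 0.0483 0.124 ] jaw 4.01 w 0.123 F [ 0.7  0.5 -3.1]
```

Emit:
arm_command([
  [[0.005,0,0.006,1,0.6,0,0],[0,0,0,1.2,0.1,0,0],[0,0,0,0.8,0,0,0],[0,0,0,0,0,0,0],[0,0,0,0,0,0,0]],
])

```text
time: 29.2
tool_pos: [0.5472, 0.0453, 0.0909]
tcp_rot: [1.165, 1.237, -1.165]
wrist_force: [0.8, -0.1, -3.2]
width: 0.127
```

```bash
python3 - <<'E'
from h import *
seat('S',.078,-.0014,half=1)
E
```

```text
jaw->3.7 turn x -0.005 tilt [-0.0002  0.0002] q6end -0.03 | shift after-turn [ 1.29 -0.29 -0.4 ] | target [0.544  0.0491] | now-axes [ 1.29 -0.3  -0.4 ]
t 29.20 pos [0.5472 0.0453 0.0909] jaw 3.41 w 0.127 F [ 0.8 -0.1 -3.2]
```

Emit:
arm_command([
  [[-0.005,0,0,0.4,-0.3,-0.4,0],[0,0,0,0.5,0,-0.1,0],[0,0,0,0,0,0,0],[0,0,0,0,0,0,0]],
])

```text
time: 29.6
tool_pos: [0.5438, 0.0507, 0.0817]
tcp_rot: [1.162, 1.239, -1.16]
wrist_force: [0.2, 0.4, -2.4]
width: 0.12
```

```bash
python3 - <<'E'
from h import *
seat('S',.0609,-.0014,half=1)
E
```

```text
jaw->3.7 turn x 0.001 tilt [-0.0003 -0.0007] q6end -0.02 | shift after-turn [2.08 0.   0.16] | target [0.544  0.0491] | now-axes [2.08 0.   0.17]
t 29.60 pos [0.5438 0.0507 0.0817] jaw 3.73 w 0.120 F [ 0.2  0.4 -2.4]
```

Emit:
arm_command([
  [[0,0,0,0.5,0,0.15,0],[0,0,0,0.5,0,0.05,0],[0,0,0,0,0,0,0],[0,0,0,0,0,0,0]],
])

```text
time: 30.0
tool_pos: [0.5444, 0.0487, 0.0713]
tcp_rot: [1.162, 1.238, -1.159]
wrist_force: [0.0, 1.1, -3.0]
width: 0.124
```

```bash
python3 - <<'E'
from h import *
seat('S',.0609,-.0014,half=1)
E
```

```text
jaw->3.7 turn x 0.001 tilt [-0.0001 -0.0018] q6end -0.02 | shift after-turn [ 1.04 -0.04 -0.04] | target [0.544  0.0491] | now-axes [ 1.04 -0.04 -0.04]
t 30.00 pos [0.5444 0.0487 0.0713] jaw 3.76 w 0.124 F [ 0.   1.1 -3. ]
```

Emit:
arm_command([
  [[0,0,0,0.4,0,0,0],[0,0,0,0.4,0,0,0],[0,0,0,0.2,0,0,0],[0,0,0,0.1,0,0,0]],
])

```text
time: 30.4
tool_pos: [0.545, 0.0486, 0.0607]
tcp_rot: [1.162, 1.238, -1.159]
wrist_force: [-6.0, -0.8, 12.2]
width: 0.123
```

Emit:
arm_command([
  [[0,0,0,0,0,0,0.35],[0,0,0,0,0,0,0.35],[0,0,0,0,0,0,0.35],[0,0,0,-3,0,0,0.35],[0,0,0,-4,0,0,0.5],[0.15,0,0,-3,0,0,0.5],[0.15,0,0,0,0,0,0.5],[0.15,0,0,0,0,0,0.5],[0.15,0,0,0,0,0,0.5],[0.15,0,0,0,0,0,0.5]],
])

```text
time: 31.4
tool_pos: [0.5475, 0.0488, 0.1678]
tcp_rot: [1.704, 0.796, -1.688]
wrist_force: [-0.6, 0.4, -0.4]
width: 0.499
```

```bash
python3 - <<'E'
from h import *
p,_=bot.read_camera("top");cv2.imwrite("pics/t7.png",p)
show(findall("top",p,.024,"LVPST",6))
s,_=bot.read_camera("side");cv2.imwrite("pics/s8.png",cv2.resize(s[210:310,240:400],None,fx=5,fy=5))
plan(.5205,-.4222,.12,-43.1)
E
```

```text
T [ 520.5 -422.2] yaw -43.09 deg rms 1.18 mm
t 31.50 pos [0.5475 0.0488 0.1677] jaw -39.23 q [0.04 0.09 1.97 0.   1.07 0.73] w 0.503 F [0.4 0.  0.1]
turn [ 0.0676 -0.0065 -0.0063] rows>=0.5 | shift cm now-axes [ 4.71 27.67 38.22] | after-turn axes [ 4.77 30.21 36.23] rows>=9.5
```

View pics/s8.png

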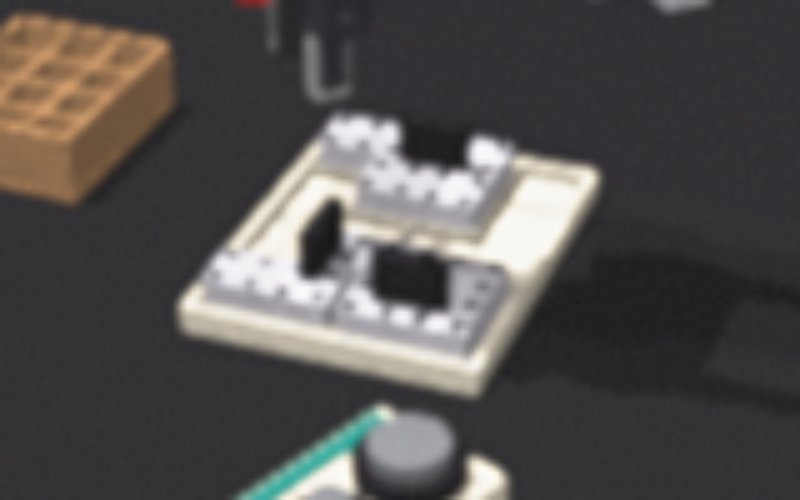

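S is in beside V, around (310,270) in the zoom. T is next.

Emit:
arm_command([
  [[0.067,-0.006,-0.006,0,2.5,3.5,0.5],[0,0,0,0.4,3.2,3.8,0.5],[0,0,0,0.4,3.2,3.8,0.5],[0,0,0,0.4,3.2,3.8,0.5],[0,0,0,0.4,3.2,3.8,0.5],[0,0,0,0.4,3.2,3.8,0.5],[0,0,0,0.4,3.2,3.8,0.5],[0,0,0,0.4,3.2,3.8,0.5],[0,0,0,0.4,2.5,3,0.5],[0,0,0,0,0,0,0.5]],
])

```text
time: 32.5
tool_pos: [0.534, -0.3884, 0.1355]
tcp_rot: [1.711, 0.784, -1.7]
wrist_force: [0.1, 0.7, 0.7]
width: 0.502
```

```bash
python3 - <<'E'
from h import *
plan(.5205,-.4222,.09,-43.1)
E
```

```text
t 32.50 pos [ 0.534  -0.3884  0.1355] jaw -40.40 q [-0.67  0.32  1.75  0.    1.06  0.03] w 0.502 F [0.1 0.7 0.7]
turn [ 0.0472 -0.0041 -0.0063] rows>=0.3 | shift cm now-axes [4.54 1.14 3.47] | after-turn axes [4.55 1.33 3.39] rows>=1.2
```

Emit:
arm_command([
  [[0.047,-0.004,-0.006,1,1.0,2.2,0.5],[0,0,0,1.5,0.3,1,0.5],[0,0,0,1,0,0,0.5],[0,0,0,0,0,0,0.5],[0,0,0,0,0,0,0.5]],
])

```text
time: 33.0
tool_pos: [0.522, -0.4188, 0.0967]
tcp_rot: [1.734, 0.766, -1.733]
wrist_force: [-0.9, -0.2, 0.2]
width: 0.498
```

```bash
python3 - <<'E'
from h import *
plan(.5205,-.4222,.052,-43.1)
E
```

```text
t 33.00 pos [ 0.522  -0.4188  0.0967] jaw -42.55 q [-0.71  0.39  1.75  0.    1.01  0.03] w 0.498 F [-0.9 -0.2  0.2]
turn [ 0.0097 -0.0024  0.0042] rows>=0.1 | shift cm now-axes [4.47 0.14 0.36] | after-turn axes [4.47 0.12 0.35] rows>=0.9
```

Emit:
arm_command([
  [[0.01,-0.002,0.004,2,0.1,0.35,0.5],[0,0,0,1.5,0,0,0.5],[0,0,0,0.7,0,0,0.5],[0,0,0,0,0,0,0.5],[0,0,0,0,0,0,0.5]],
])

```text
time: 33.5
tool_pos: [0.5232, -0.418, 0.0553]
tcp_rot: [1.735, 0.758, -1.731]
wrist_force: [0.4, 0.6, -0.2]
width: 0.498
```

```bash
python3 - <<'E'
from h import *
plan(.5205,-.4222,.052,-43.1)
E
```

```text
t 33.50 pos [ 0.5232 -0.418   0.0553] jaw -42.70 q [-0.71  0.43  1.77  0.    0.94  0.03] w 0.498 F [ 0.4  0.6 -0.2]
turn [ 0.0069 -0.0018 -0.0016] rows>=0.0 | shift cm now-axes [0.33 0.09 0.49] | after-turn axes [0.33 0.09 0.49] rows>=0.1
```

Emit:
arm_command([
  [[0.008,0,0,0.1,0.1,0.5,0.5],[0,0,0,0.1,0,0.15,0.5],[0,0,0,0,0,0,0.5],[0,0,0,0,0,0,0],[0,0,0,0,0,0,0],[0,0,0,0,0,0,0],[0,0,0,0,0,0,0],[0,0,0,0,0,0,0]],
])

```text
time: 34.3
tool_pos: [0.5207, -0.4255, 0.0561]
tcp_rot: [1.742, 0.747, -1.734]
wrist_force: [0.6, -0.8, 0.3]
width: 0.121
```

```bash
python3 - <<'E'
from h import *
plan(.5205,-.4222,.052,-43.1)
seat('T',.11,half=1)
E
```

```text
t 34.30 pos [ 0.5207 -0.4255  0.0561] jaw -43.21 q [-0.72  0.43  1.77  0.    0.93  0.03] w 0.121 F [ 0.6 -0.8  0.3]
turn [-0.0019 -0.002  -0.0065] rows>=0.0 | shift cm now-axes [ 0.41 -0.24 -0.23] | after-turn axes [ 0.41 -0.24 -0.23] rows>=0.1
jaw->3.7 turn x -0.819 tilt [-0.002  -0.0065] q6end -0.79 | shift after-turn [ -5.39   9.39 -41.35] | target [ 0.5877 -0.0068] | now-axes [ -5.47 -23.75 -35.11]
t 34.30 pos [ 0.5207 -0.4255  0.0561] jaw -43.21 w 0.121 F [ 0.6 -0.8  0.3]
```

Emit:
arm_command([
  [[0,-0.002,-0.006,-3,0,0,0],[0,0,0,-4,0,0,0],[-0.14,0,0,-3.5,0,0,0],[-0.14,0,0,-1,0,0,0],[-0.14,0,0,0,0,0,0],[-0.14,0,0,0,0,0,0],[-0.14,0,0,0,0,0,0],[-0.12,0,0,0,0,0,0],[0,0,0,0,1,-4.5,0],[0,0,0,0,1,-4.5,0]],
])

```text
time: 35.3
tool_pos: [0.5267, -0.3333, 0.1674]
tcp_rot: [1.139, 1.266, -1.143]
wrist_force: [-0.3, 1.2, -2.8]
width: 0.122
```

Emit:
arm_command([
  [[0,0,0,0,1,-4.5,0],[0,0,0,0,1,-4.5,0],[0,0,0,0,1,-4.5,0],[0,0,0,0,1,-4.5,0],[0,0,0,0,0,0,0],[0,0,0,0,0,0,0]],
])

```text
time: 35.9
tool_pos: [0.546, -0.1366, 0.1637]
tcp_rot: [1.137, 1.277, -1.142]
wrist_force: [0.8, -1.0, -2.5]
width: 0.126
```

```bash
python3 - <<'E'
from h import *
seat('T',.13,-.0023,half=1)
E
```

```text
jaw->3.7 turn x 0.035 tilt [-0.0142  0.017 ] q6end -0.36 | shift after-turn [  3.37   5.   -12.45] | target [ 0.5878 -0.0091] | now-axes [  3.45   5.48 -12.22]
t 35.90 pos [ 0.546  -0.1366  0.1637] jaw 5.69 w 0.126 F [ 0.8 -1.  -2.5]
```

Emit:
arm_command([
  [[0.035,-0.014,0.017,0,1.8,-4.2,0],[0,0,0,0,1.8,-4.2,0],[0,0,0,0.5,1.2,-3.2,0],[0,0,0,1,0,-0.3,0],[0,0,0,1,0,0,0],[0,0,0,0,0,0,0],[0,0,0,0,0,0,0]],
])

```text
time: 36.6
tool_pos: [0.5851, -0.0193, 0.135]
tcp_rot: [1.166, 1.234, -1.174]
wrist_force: [-0.3, -0.6, -2.8]
width: 0.122
```

```bash
python3 - <<'E'
from h import *
seat('T',.1,-.0023,half=1)
E
```

```text
jaw->3.7 turn x -0.011 tilt [0.0032 0.0032] q6end -0.14 | shift after-turn [ 3.5   0.34 -1.  ] | target [ 0.5878 -0.0091] | now-axes [ 3.5   0.34 -1.01]
t 36.60 pos [ 0.5851 -0.0193  0.135 ] jaw 3.05 w 0.122 F [-0.3 -0.6 -2.8]
```

Emit:
arm_command([
  [[-0.011,0.003,0.003,1,0.35,-1.0,0],[0,0,0,1.2,0,-0.2,0],[0,0,0,0.8,0,0,0],[0,0,0,0,0,0,0],[0,0,0,0,0,0,0]],
])

```text
time: 37.1
tool_pos: [0.5874, -0.0094, 0.102]
tcp_rot: [1.164, 1.238, -1.165]
wrist_force: [0.9, -0.4, -2.5]
width: 0.121
```

```bash
python3 - <<'E'
from h import *
seat('T',.08,-.0023,half=1)
E
```

```text
jaw->3.7 turn x -0.004 tilt [0.0003 0.001 ] q6end -0.12 | shift after-turn [ 2.2   0.05 -0.03] | target [ 0.5878 -0.0091] | now-axes [ 2.2   0.05 -0.03]
t 37.10 pos [ 0.5874 -0.0094  0.102 ] jaw 3.48 w 0.121 F [ 0.9 -0.4 -2.5]
```

Emit:
arm_command([
  [[-0.004,0,0,0.6,0.05,0,0],[0,0,0,0.7,0,0,0],[0,0,0,0.5,0,0,0],[0,0,0,0,0,0,0],[0,0,0,0,0,0,0]],
])

```text
time: 37.6
tool_pos: [0.5884, -0.0094, 0.083]
tcp_rot: [1.161, 1.239, -1.161]
wrist_force: [-0.2, -0.4, -2.3]
width: 0.12
```

```bash
python3 - <<'E'
from h import *
seat('T',.0621,-.0023,half=1)
E
```

```text
jaw->3.7 turn x 0.001 tilt [ 0.0005 -0.0001] q6end -0.12 | shift after-turn [ 2.09 -0.06 -0.03] | target [ 0.5878 -0.0091] | now-axes [ 2.09 -0.06 -0.04]
t 37.60 pos [ 0.5884 -0.0094  0.083 ] jaw 3.74 w 0.120 F [-0.2 -0.4 -2.3]
```

Emit:
arm_command([
  [[0,0,0,0.5,-0.05,0,0],[0,0,0,0.5,0,0,0],[0,0,0,0.3,0,0,0],[0,0,0,0,0,0,0]],
])

```text
time: 38.0
tool_pos: [0.5882, -0.0095, 0.0694]
tcp_rot: [1.161, 1.238, -1.16]
wrist_force: [-1.3, 0.5, -2.0]
width: 0.125
```

```bash
python3 - <<'E'
from h import *
seat('T',.0621,-.0023,half=1)
E
```

```text
jaw->3.7 turn x 0.001 tilt [ 0.0006 -0.001 ] q6end -0.12 | shift after-turn [ 0.73 -0.04 -0.04] | target [ 0.5878 -0.0091] | now-axes [ 0.73 -0.04 -0.04]
t 38.00 pos [ 0.5882 -0.0095  0.0694] jaw 3.74 w 0.125 F [-1.3  0.5 -2. ]
```

Emit:
arm_command([
  [[0,0,0,0.3,0,0,0],[0,0,0,0.3,0,0,0],[0,0,0,0.2,0,0,0]],
])

```text
time: 38.3
tool_pos: [0.5887, -0.0095, 0.0621]
tcp_rot: [1.161, 1.238, -1.16]
wrist_force: [-6.3, -0.7, 14.0]
width: 0.123
```

Emit:
arm_command([
  [[0,0,0,0,0,0,0.35],[0,0,0,0,0,0,0.35],[0,0,0,0,0,0,0.35],[0,0,0,-3,0,0,0.35],[0,0,0,-4,0,0,0.5],[0,0,0,-3,0,0,0.5],[0,0,0,0,0,0,0.5]],
])

```text
time: 39.0
tool_pos: [0.5893, -0.0095, 0.1657]
tcp_rot: [1.162, 1.237, -1.159]
wrist_force: [0.1, -0.9, 1.1]
width: 0.501
```

```bash
python3 - <<'E'
from h import *
p,_=bot.read_camera("top");cv2.imwrite("pics/t8.png",p)
s,_=bot.read_camera("side");cv2.imwrite("pics/s9.png",cv2.resize(s[210:310,240:400],None,fx=5,fy=5));cv2.imwrite("pics/s9f.png",s)
cv2.imwrite("pics/s9L.png",cv2.resize(s[325:400,180:280],None,fx=8,fy=8,interpolation=cv2.INTER_CUBIC))
for thr in (120,140):
    for c in comps2("top",p,thr,6,3):
        m=c.mean(0)
        if m[0]<175:
            print(thr,m.round(1)); cw=plane("top",c,.024)[:,:2]
            print(cv2.approxPolyDP((cw*1000).astype(np.float32).reshape(-1,1,2),6,True).reshape(-1,2).round(1).tolist())
E
```

```text
120 [151.8 244.6]
[[599.0, 404.70001220703125], [594.2000122070312, 437.3999938964844], [566.9000244140625, 433.29998779296875], [552.2999877929688, 404.8999938964844], [522.0999755859375, 405.29998779296875], [510.6000061035156, 465.3999938964844], [476.70001220703125, 460.1000061035156], [486.79998779296875, 389.3999938964844]]
140 [151.8 244.6]
[[598.5, 404.70001220703125], [593.5999755859375, 436.8999938964844], [566.9000244140625, 432.79998779296875], [552.7999877929688, 404.0], [521.0999755859375, 404.70001220703125], [510.1000061035156, 465.3999938964844], [477.20001220703125, 459.70001220703125], [486.79998779296875, 390.0]]
```

View pics/s9.png

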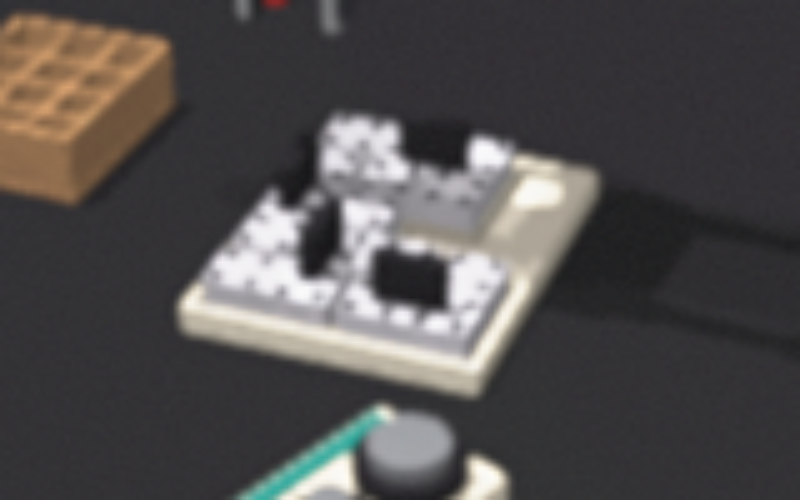

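View pics/s9L.png

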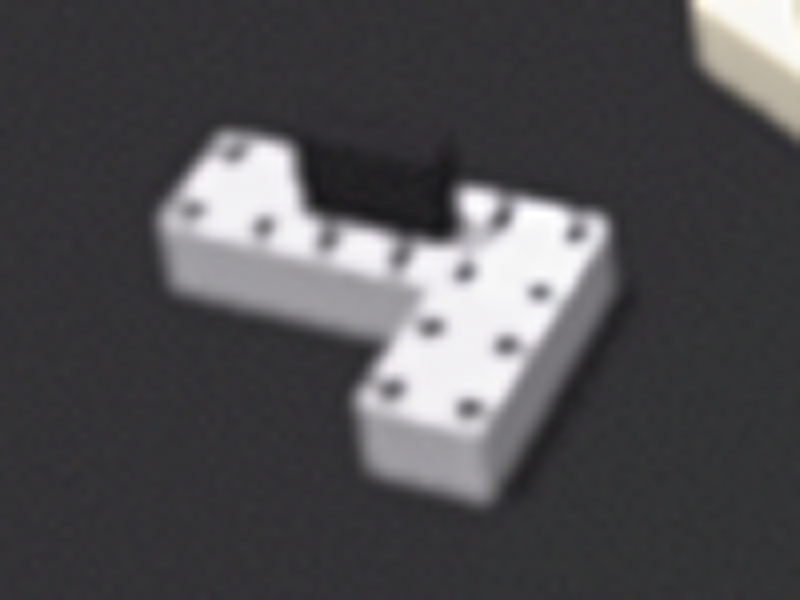

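```bash
cat >> h.py <<'E'
def findL(p):
    out=[]
    for thr in (110,120,130,140,150):
        for c in comps2("top",p,thr,6,3):
            if not(c[:,0].mean()<175 or 0): continue
            cw=(plane("top",c,.024)[:,:2]*1000).astype(np.float32)
            ap=cv2.approxPolyDP(cw.reshape(-1,1,2),6,True).reshape(-1,2)
            if len(ap)!=8: print(thr,len(ap));continue
            idx=[int(np.argmin(np.linalg.norm(cw-a,axis=1))) for a in ap]; ln=[]
            for i in (7,0,4,5,6): # long, top, footinner(4->5), footend, bottom
                a,b=idx[i],idx[(i+1)%8]; seg=cw[a:b] if b>a else np.r_[cw[a:],cw[:b]]; L=len(seg)
                lo,hi=(.15,.85) if i!=4 else (.3,.85)
                ln.append(cv2.fitLine(seg[int(L*lo):int(L*hi)],cv2.DIST_HUBER,0,.01,.01).ravel())
            def X(a,b):
                A=np.array([[a[0],-b[0]],[a[1],-b[1]]]);t=np.linalg.solve(A,[b[2]-a[2],b[3]-a[3]]);return [a[2]+t[0]*a[0],a[3]+t[0]*a[1]]
            lg,tp,fi,fe,bt=ln
            w=np.array([X(lg,tp),X(lg,bt),X(fe,bt),X(fi,fe)]);m=np.array([(-16.5,-56.5),(-16.5,56.5),(56.5,56.5),(56.5,23.5)])
            out.append(kabsch(m,w))
    for o in out: print(o[0].round(1),np.degrees(o[1]).round(2),o[2].round(2))
E
python3 - <<'E'
from h import *
findL(cv2.imread("pics/t8.png"));findL(cv2.imread("pics/top0.png"))
plan(.5386,.4123,.16,0)
E
```

```text
[539.7 412.9] 97.24 1.91
[539.9 412.9] 97.42 1.53
[539.8 413. ] 97.38 1.15
[539.8 413. ] 97.54 0.92
[539.8 413. ] 97.58 0.7
110 9
[539.9 412.9] 97.41 1.53
[539.8 413. ] 97.37 1.15
[539.8 413. ] 97.52 0.94
[539.8 413. ] 97.56 0.68
t 39.10 pos [ 0.5867 -0.0094  0.1615] jaw 3.74 q [-0.06  0.18  1.89 -0.    1.08 -0.12] w 0.506 F [-0.6  0.3 -0.7]
turn [0.0652 0.0001 0.004 ] rows>=0.4 | shift cm now-axes [  0.16  -2.05 -42.39] | after-turn axes [  0.15  -4.81 -42.17] rows>=8.5
```

Emit:
arm_command([
  [[0,0,0.004,0,-0.2,-4.6,0.5],[0,0,0,0,-0.2,-4.8,0.5],[0,0,0,0,-0.2,-4.8,0.5],[0,0,0,0,-0.2,-4.8,0.5],[0,0,0,0,-0.2,-4.8,0.5],[0,0,0,0,-0.2,-4.8,0.5],[0,0,0,0,-0.2,-4.8,0.5],[0,0,0,0,-0.2,-4.5,0.5],[-0.15,0,0,0,0,-2,0.5],[-0.15,0,0,0,0,0,0.5]],
])

```text
time: 40.1
tool_pos: [0.5336, 0.3972, 0.1381]
tcp_rot: [0.92, 1.374, -0.961]
wrist_force: [0.1, -0.2, 0.6]
width: 0.499
```

Emit:
arm_command([
  [[-0.15,0,0,0,0,0,0.5],[-0.15,0,0,0,0,0,0.5],[-0.15,0,0,0,0,0,0.5],[-0.15,0,0,0,0,0,0.5],[-0.15,0,0,0,0,0,0.5],[-0.15,0,0,0,0,0,0.5],[-0.15,0,0,0,0,0,0.5],[-0.15,0,0,0,0,0,0.5],[-0.15,0,0,0,0,0,0.5],[0,0,0,0,0,0,0.5]],
])

```text
time: 41.1
tool_pos: [0.519, 0.391, 0.1097]
tcp_rot: [-0.134, 1.63, 0.085]
wrist_force: [-0.0, 0.8, -0.0]
width: 0.498
```

```bash
python3 - <<'E'
from h import *
plan(.5398,.4130,.1,97.5)
E
```

```text
t 41.10 pos [0.519  0.391  0.1097] jaw 97.97 q [ 0.6   0.37  1.74  0.01  1.1  -1.11] w 0.498 F [-0.   0.8 -0. ]
turn [ 0.0073 -0.0635  0.0265] rows>=0.5 | shift cm now-axes [0.77 1.91 2.42] | after-turn axes [0.97 1.91 2.35] rows>=0.6
```

Emit:
arm_command([
  [[0.007,-0.063,0.026,0,1.5,1.8,0.5],[0,0,0,0,0.4,0.6,0.5],[0,0,0,0,0,0,0.5],[0,0,0,0,0,0,0.5]],
])

```text
time: 41.5
tool_pos: [0.5373, 0.4108, 0.102]
tcp_rot: [-0.1, 1.578, 0.09]
wrist_force: [0.4, 0.8, -0.9]
width: 0.5
```

```bash
python3 - <<'E'
from h import *
plan(.5398,.4130,.052,97.5)
E
```

```text
t 41.50 pos [0.5373 0.4108 0.102 ] jaw 96.93 q [ 0.62  0.4   1.72 -0.    1.03 -1.08] w 0.500 F [ 0.4  0.8 -0.9]
turn [-0.01   -0.0099  0.0058] rows>=0.1 | shift cm now-axes [5.   0.22 0.32] | after-turn axes [5.   0.18 0.27] rows>=1.0
```

Emit:
arm_command([
  [[-0.01,-0.01,0.006,1.5,0.18,0.27,0.5],[0,0,0,1.7,0,0,0.5],[0,0,0,1,0,0,0.5],[0,0,0,0,0,0,0.5],[0,0,0,0,0,0,0.5]],
])

```text
time: 42.0
tool_pos: [0.5388, 0.4114, 0.0571]
tcp_rot: [-0.102, 1.572, 0.098]
wrist_force: [-1.0, -0.1, -0.6]
width: 0.501
```

```bash
python3 - <<'E'
from h import *
plan(.5398,.4130,.052,97.5)
E
```

```text
t 42.00 pos [0.5388 0.4114 0.0571] jaw 97.31 q [ 0.62  0.44  1.75  0.    0.95 -1.08] w 0.501 F [-1.  -0.1 -0.6]
turn [-0.0033 -0.0041  0.0021] rows>=0.0 | shift cm now-axes [0.51 0.15 0.12] | after-turn axes [0.51 0.15 0.12] rows>=0.1
```

Emit:
arm_command([
  [[-0.004,-0.004,0.002,0.4,0.15,0.12,0.5],[0,0,0,0,0,0,0.5],[0,0,0,0,0,0,0],[0,0,0,0,0,0,0],[0,0,0,0,0,0,0],[0,0,0,0,0,0,0],[0,0,0,0,0,0,0]],
])

```text
time: 42.7
tool_pos: [0.5408, 0.4138, 0.0547]
tcp_rot: [-0.102, 1.566, 0.105]
wrist_force: [-0.5, 0.3, -0.6]
width: 0.121
```

```bash
python3 - <<'E'
from h import *
plan(.5398,.4130,.052,97.5)
seat('L',.11,half=1)
E
```

```text
t 42.70 pos [0.5408 0.4138 0.0547] jaw 97.55 q [ 0.62  0.45  1.75 -0.    0.94 -1.09] w 0.121 F [-0.5  0.3 -0.6]
turn [ 0.0008  0.0027 -0.0012] rows>=0.0 | shift cm now-axes [ 0.27 -0.07 -0.11] | after-turn axes [ 0.27 -0.07 -0.11] rows>=0.1
jaw->3.7 turn x 1.638 tilt [ 0.0027 -0.0012] q6end 0.55 | shift after-turn [ -5.53 -10.04  46.28] | target [ 0.4705 -0.0545] | now-axes [ -5.62 -45.49 -13.11]
t 42.70 pos [0.5408 0.4138 0.0547] jaw 97.55 w 0.121 F [-0.5  0.3 -0.6]
```

Emit:
arm_command([
  [[0,0.002,0,-3,0,0,0],[0,0,0,-4,0,0,0],[0.15,0,0,-4,0,0,0],[0.15,0,0,-2,0,0,0],[0.15,0,0,0,0,0,0],[0.15,0,0,0,0,0,0],[0.15,0,0,0,0,0,0],[0.15,0,0,0,0,0,0],[0.15,0,0,0,0,0,0],[0.15,0,0,0,0,0,0]],
])

```text
time: 43.7
tool_pos: [0.5374, 0.4111, 0.1848]
tcp_rot: [0.83, 1.409, -0.844]
wrist_force: [-0.3, 1.1, -2.3]
width: 0.119
```

Emit:
arm_command([
  [[0.15,0,0,0,0,0,0],[0.15,0,0,0,0,0,0],[0.13,0,0,-0.5,0,0,0],[0,0,0,-0.2,-0.9,4.5,0],[0,0,0,-0.2,-0.9,4.5,0],[0,0,0,-0.2,-0.9,4.5,0],[0,0,0,-0.2,-0.9,4.5,0],[0,0,0,-0.2,-0.9,4.5,0],[0,0,0,-0.2,-0.9,4.5,0],[0,0,0,0,-0.9,4.5,0]],
])

```text
time: 44.7
tool_pos: [0.4886, 0.0867, 0.1991]
tcp_rot: [1.147, 1.245, -1.174]
wrist_force: [1.2, -0.2, -1.7]
width: 0.118
```

```bash
python3 - <<'E'
from h import *
seat('L',.14,-.0011,half=1)
E
```

```text
jaw->3.7 turn x 0.003 tilt [0.0072 0.0148] q6end 0.07 | shift after-turn [ 5.91 -2.71 14.08] | target [ 0.4706 -0.0556] | now-axes [ 6.05 -2.66 14.03]
t 44.70 pos [0.4886 0.0867 0.1991] jaw 3.86 w 0.118 F [ 1.2 -0.2 -1.7]
```

Emit:
arm_command([
  [[0.003,0.007,0.015,0.5,-0.8,4.3,0],[0,0,0,1,-0.9,4.3,0],[0,0,0,1,-0.9,3.6,0],[0,0,0,1,0,0.3,0],[0,0,0,1,0,0,0],[0,0,0,0,0,0,0],[0,0,0,0,0,0,0]],
])

```text
time: 45.4
tool_pos: [0.4669, -0.0483, 0.1525]
tcp_rot: [1.166, 1.234, -1.166]
wrist_force: [0.1, -0.1, -2.8]
width: 0.121
```

```bash
python3 - <<'E'
from h import *
seat('L',.11,-.0011,half=1)
E
```

```text
jaw->3.7 turn x -0.007 tilt [ 0.001  -0.0013] q6end -0.22 | shift after-turn [4.25 0.32 0.75] | target [ 0.4706 -0.0556] | now-axes [4.25 0.32 0.74]
t 45.40 pos [ 0.4669 -0.0483  0.1525] jaw 3.31 w 0.121 F [ 0.1 -0.1 -2.8]
```

Emit:
arm_command([
  [[-0.007,0,0,1.3,0.3,0.75,0],[0,0,0,1.7,0,0.1,0],[0,0,0,1,0,0,0],[0,0,0,0,0,0,0],[0,0,0,0,0,0,0]],
])

```text
time: 45.9
tool_pos: [0.4735, -0.0541, 0.1108]
tcp_rot: [1.156, 1.239, -1.152]
wrist_force: [-0.3, -0.7, -2.0]
width: 0.118
```

```bash
python3 - <<'E'
from h import *
seat('L',.085,-.0011,half=1)
E
```

```text
jaw->3.7 turn x 0.009 tilt [ 0.0015 -0.0041] q6end -0.23 | shift after-turn [ 2.58 -0.3   0.13] | target [ 0.4706 -0.0556] | now-axes [ 2.58 -0.31  0.13]
t 45.90 pos [ 0.4735 -0.0541  0.1108] jaw 4.23 w 0.118 F [-0.3 -0.7 -2. ]
```

Emit:
arm_command([
  [[0.009,0.001,-0.004,0.8,-0.3,0.1,0],[0,0,0,1,-0.05,0,0],[0,0,0,0.5,0,0,0],[0,0,0,0,0,0,0],[0,0,0,0,0,0,0]],
])

```text
time: 46.4
tool_pos: [0.4708, -0.0554, 0.087]
tcp_rot: [1.162, 1.237, -1.16]
wrist_force: [0.6, -0.3, -2.0]
width: 0.123
```

```bash
python3 - <<'E'
from h import *
seat('L',.0607,-.0011,half=1)
E
```

```text
jaw->3.7 turn x 0.000 tilt [ 0.0009 -0.0018] q6end -0.23 | shift after-turn [ 2.63 -0.03  0.02] | target [ 0.4706 -0.0556] | now-axes [ 2.63 -0.03  0.02]
t 46.40 pos [ 0.4708 -0.0554  0.087 ] jaw 3.71 w 0.123 F [ 0.6 -0.3 -2. ]
```

Emit:
arm_command([
  [[0,0,0,0.6,0,0,0],[0,0,0,0.6,0,0,0],[0,0,0,0.4,0,0,0],[0,0,0,0,0,0,0]],
])

```text
time: 46.8
tool_pos: [0.4714, -0.0556, 0.0702]
tcp_rot: [1.162, 1.236, -1.16]
wrist_force: [0.4, 0.3, -2.2]
width: 0.121
```

```bash
python3 - <<'E'
from h import *
seat('L',.0607,-.0011,half=1)
E
```

```text
jaw->3.7 turn x 0.000 tilt [ 0.0012 -0.0032] q6end -0.23 | shift after-turn [ 0.95 -0.08 -0.  ] | target [ 0.4706 -0.0556] | now-axes [ 0.95 -0.09 -0.  ]
t 46.80 pos [ 0.4714 -0.0556  0.0702] jaw 3.70 w 0.121 F [ 0.4  0.3 -2.2]
```

Emit:
arm_command([
  [[0,0,0,0.4,-0.08,0,0],[0,0,0,0.4,0,0,0],[0,0,0,0.2,0,0,0]],
])

```text
time: 47.1
tool_pos: [0.4712, -0.0557, 0.0606]
tcp_rot: [1.162, 1.235, -1.159]
wrist_force: [-6.8, 1.3, 19.5]
width: 0.12
```

Emit:
arm_command([
  [[0,0,0,0,0,0,0.35],[0,0,0,0,0,0,0.35],[0,0,0,0,0,0,0.35],[0,0,0,-3,0,0,0.35],[0,0,0,-4,0,0,0.3],[0,0,0,-3,0,0,0],[0,0,0,0,0,-4,0],[0,0,0,0,0,-4,0],[0,0,0,0,0,-4,0],[0,0,0,0,0,-4,0]],
])

```text
time: 48.1
tool_pos: [0.4647, 0.1043, 0.1677]
tcp_rot: [1.175, 1.223, -1.16]
wrist_force: [0.9, 0.2, -0.4]
width: 0.0
```

```bash
python3 - <<'E'
from h import *
p,_=bot.read_camera("top");cv2.imwrite("pics/t9.png",p)
s,_=bot.read_camera("side");cv2.imwrite("pics/s10.png",cv2.resize(s[210:310,240:400],None,fx=5,fy=5))
plan(.4534,.2964,.12)
E
```

```text
t 48.20 pos [0.4645 0.1069 0.1677] jaw 3.40 q [ 0.18 -0.05  2.12 -0.    1.06  0.12] w 0.001 F [-0.1 -1.  -0.8]
turn [-0.      0.0004 -0.0132] rows>=0.1 | shift cm now-axes [  4.76  -0.04 -18.99] | after-turn axes [  4.77   0.02 -18.98] rows>=3.9
```

View pics/s10.png

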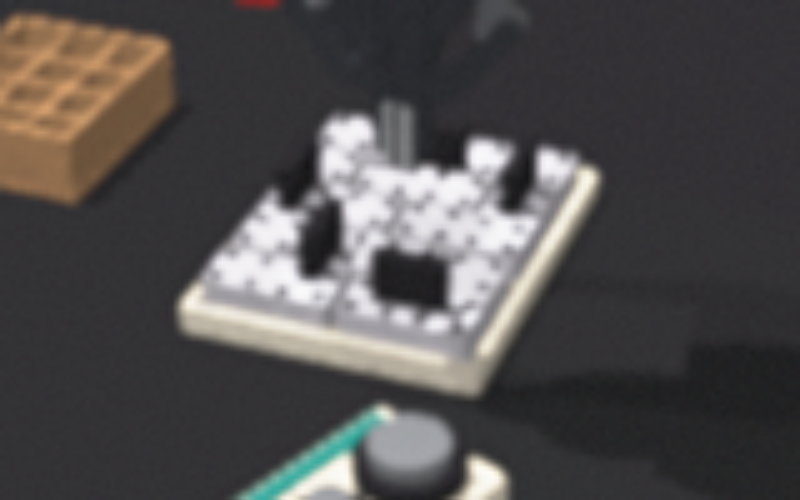

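View pics/t9.png

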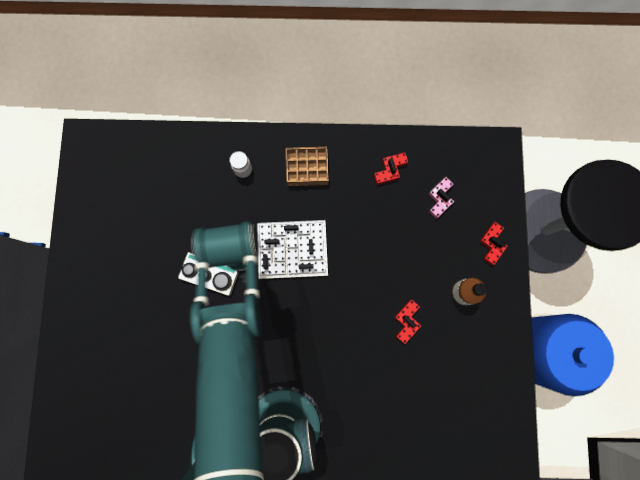

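All five blocks appear flat in the tray in both views (tray at (292,249) in the top view, interlocked), and the decoys and bystanders haven't moved. Next is the medium key.

Emit:
arm_command([
  [[0,0,-0.013,0.5,0,-4.3,0],[0,0,0,1,0,-4.3,0],[0,0,0,1,0,-4.3,0],[0,0,0,1,0,-4.3,0],[0,0,0,0.5,0,-1,0],[0,0,0,0,0,0,0],[0,0,0,0,0,0,0]],
])

```text
time: 48.9
tool_pos: [0.4569, 0.2911, 0.1274]
tcp_rot: [1.166, 1.23, -1.163]
wrist_force: [0.3, 0.4, 1.2]
width: -0.003
```

```bash
python3 - <<'E'
from h import *
plan(.4534,.2964,.08)
E
```

```text
t 48.90 pos [0.4569 0.2911 0.1274] jaw 3.38 q [ 0.52  0.13  2.02 -0.01  1.    0.47] w -0.003 F [0.3 0.4 1.2]
turn [-0.      0.0032 -0.0056] rows>=0.0 | shift cm now-axes [ 4.74 -0.34 -0.56] | after-turn axes [ 4.74 -0.31 -0.55] rows>=1.0
```

Emit:
arm_command([
  [[0,0.003,-0.005,2,-0.3,-0.55,0],[0,0,0,2,-0.1,-0.1,0],[0,0,0,0.5,0,0,0],[0,0,0,0,0,0,0]],
])

```text
time: 49.3
tool_pos: [0.4555, 0.2917, 0.0839]
tcp_rot: [1.172, 1.231, -1.167]
wrist_force: [-0.6, -0.4, 0.2]
width: -0.001
```

```bash
python3 - <<'E'
from h import *
plan(.4534,.2964,.068)
E
```

```text
t 49.30 pos [0.4555 0.2917 0.0839] jaw 3.03 q [ 0.52  0.18  2.05 -0.    0.91  0.47] w -0.001 F [-0.6 -0.4  0.2]
turn [-0.      0.0005 -0.004 ] rows>=0.0 | shift cm now-axes [ 1.59 -0.2  -0.48] | after-turn axes [ 1.59 -0.19 -0.48] rows>=0.3
```

Emit:
arm_command([
  [[0,0,0,0.2,-0.2,-0.5,0],[0,0,0,0.4,0,-0.1,0],[0,0,0,0.3,0,0,0],[0,0,0,0.3,0,0,0]],
])

```text
time: 49.7
tool_pos: [0.4558, 0.2974, 0.0748]
tcp_rot: [1.178, 1.227, -1.164]
wrist_force: [0.9, 0.1, 0.6]
width: -0.002
```

Emit:
arm_command([
  [[0,0,0,0.3,0,0,0],[0,0,0,0.2,0,0,0]],
])

```text
time: 49.9
tool_pos: [0.456, 0.2975, 0.0699]
tcp_rot: [1.177, 1.227, -1.164]
wrist_force: [-1.3, -0.7, 2.1]
width: 0.001
```

Emit:
arm_command([
  [[0,0,0,0.2,0,0,0],[0,0,0,0.2,0,0,0]],
])

```text
time: 50.1
tool_pos: [0.4561, 0.2976, 0.0676]
tcp_rot: [1.176, 1.228, -1.165]
wrist_force: [-7.9, -5.3, 23.4]
width: 0.0
```

Emit:
arm_command([
  [[0,0,0,0,0,0,0],[0,0,0,-2,0,0,0],[0,0,0,-3,0,0,0],[0,0,0,0,0,0,0],[0,0,0,0,0,0,0]],
])

```text
time: 50.6
tool_pos: [0.4554, 0.2978, 0.1189]
tcp_rot: [1.176, 1.228, -1.165]
wrist_force: [-0.1, 0.4, -0.0]
width: 0.003
```

```bash
python3 - <<'E'
from h import *
plan(.4209,.196,.1)
s,_=bot.read_camera("side");cv2.imwrite("pics/s11.png",cv2.resize(s[260:360,240:400],None,fx=5,fy=5))
E
```

```text
t 50.60 pos [0.4554 0.2978 0.1189] jaw 2.96 q [ 0.54  0.14  2.02 -0.    0.98  0.49] w 0.003 F [-0.1  0.4 -0. ]
turn [ 0.     -0.0009 -0.008 ] rows>=0.1 | shift cm now-axes [ 1.85 -3.99  9.99] | after-turn axes [ 1.89 -3.97  9.99] rows>=2.2
```

View pics/s11.png

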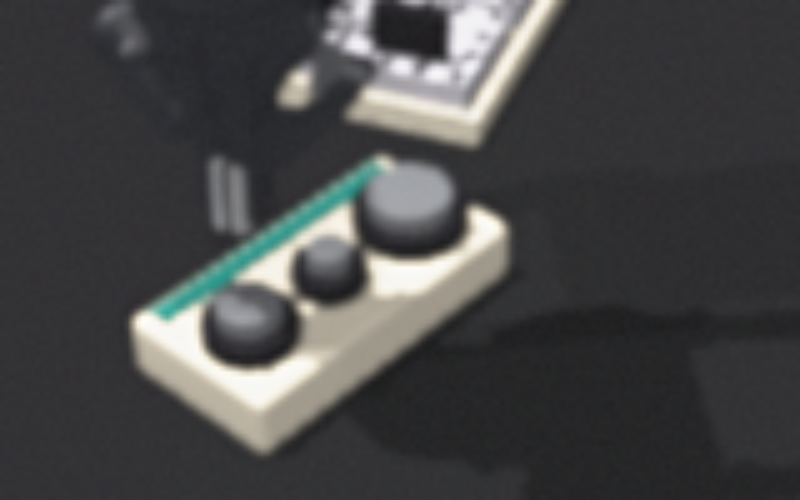

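The medium key is up again, at (248,300) in the zoom. Now the large key.

Emit:
arm_command([
  [[0,0,-0.008,0,-1.4,3.4,0],[0,0,0,0,-1.4,3.4,0],[0,0,0,0.5,-1.1,2.6,0],[0,0,0,1,0,0,0],[0,0,0,0,0,0,0],[0,0,0,0,0,0,0]],
])

```text
time: 51.25
tool_pos: [0.4183, 0.1994, 0.0974]
tcp_rot: [1.167, 1.238, -1.174]
wrist_force: [0.1, 0.1, -0.9]
width: -0.002
```

```bash
python3 - <<'E'
from h import *
plan(.4209,.196,.08)
E
```

```text
t 51.25 pos [0.4183 0.1994 0.0974] jaw 3.04 q [0.39 0.02 2.19 0.   0.93 0.34] w -0.002 F [ 0.1  0.1 -0.9]
turn [0.     0.0002 0.0057] rows>=0.0 | shift cm now-axes [1.74 0.25 0.35] | after-turn axes [1.74 0.24 0.35] rows>=0.4
```

Emit:
arm_command([
  [[0,0,0.005,0.7,0.2,0.35,0],[0,0,0,0.6,0,0,0],[0,0,0,0.5,0,0,0],[0,0,0,0.3,0,0,0],[0,0,0,0,0,0,0]],
])

```text
time: 51.75
tool_pos: [0.422, 0.1982, 0.0745]
tcp_rot: [1.168, 1.235, -1.168]
wrist_force: [-0.5, -0.2, -0.3]
width: -0.004
```

Emit:
arm_command([
  [[0,0,0,0.3,0,0,0],[0,0,0,0.3,0,0,0]],
])

```text
time: 51.95
tool_pos: [0.4224, 0.1985, 0.0688]
tcp_rot: [1.168, 1.235, -1.167]
wrist_force: [-1.7, -1.1, 3.4]
width: -0.001
```

Emit:
arm_command([
  [[0,0,0,0.3,0,0,0],[0,0,0,0.2,0,0,0]],
])

```text
time: 52.15
tool_pos: [0.4226, 0.1986, 0.0676]
tcp_rot: [1.166, 1.236, -1.169]
wrist_force: [-8.8, -4.5, 23.5]
width: 0.0
```

Emit:
arm_command([
  [[0,0,0,0,0,0,0],[0,0,0,-2,0,0,0],[0,0,0,-3,0,0,0],[0,0,0,-3,0,-2,0],[0,0,0,0,2,-4,0],[0,0,0,0,2,-4,0],[0,0,0,0,2,-4,0],[0,0,0,0,2,-4,0],[0,0,0,0,0,0,0],[0,0,0,0,0,0,0]],
])

```text
time: 53.15
tool_pos: [0.4958, 0.3902, 0.1516]
tcp_rot: [1.174, 1.234, -1.165]
wrist_force: [0.3, -0.3, -0.4]
width: 0.003
```

```bash
python3 - <<'E'
from h import *
p,d=bot.read_camera("top");cv2.imwrite("pics/t10.png",cv2.resize(p[190:310,170:340],None,fx=4.5,fy=4.5,interpolation=cv2.INTER_CUBIC));cv2.imwrite("pics/t10f.png",p)
s,_=bot.read_camera("side");cv2.imwrite("pics/s12.png",cv2.resize(s[210:350,230:390],None,fx=4.2,fy=4.2))
W=cloud("top",d); g=p.min(2)
c,sn=np.cos(TR[1]),np.sin(TR[1])
D=W[...,:2]-TR[0]; u=(D[...,0]*c+D[...,1]*sn)*1000; v=(-D[...,0]*sn+D[...,1]*c)*1000
for k in "LVPST":
    q=PLACE[k]; poly=np.array(M[k])+q
    m=np.zeros(u.shape,bool); 
    ys,xs=np.where((abs(u)<90)&(abs(v)<110)&(g>200)&(W[...,2]>0))
    z=[W[y,x,2] for y,x in zip(ys,xs) if cv2.pointPolygonTest(poly.astype(np.float32),(float(u[y,x]),float(v[y,x])),True)>5]
    print(k,len(z),"top z mm %.1f"%(np.median(z)*1000))
print(bot.read_state()["wrist_force"].round(1),bot.read_state()["time"])
E
```

```text
L 201 top z mm 30.4
V 119 top z mm 29.6
P 351 top z mm 30.2
S 183 top z mm 30.5
T 182 top z mm 29.8
[-0.3 -0.2 -0.2] 53.25
```

View pics/t10.png

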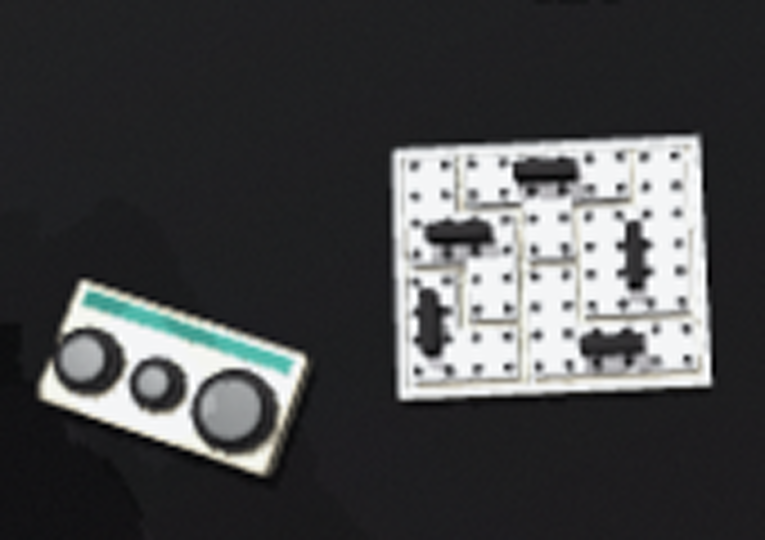

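View pics/s12.png

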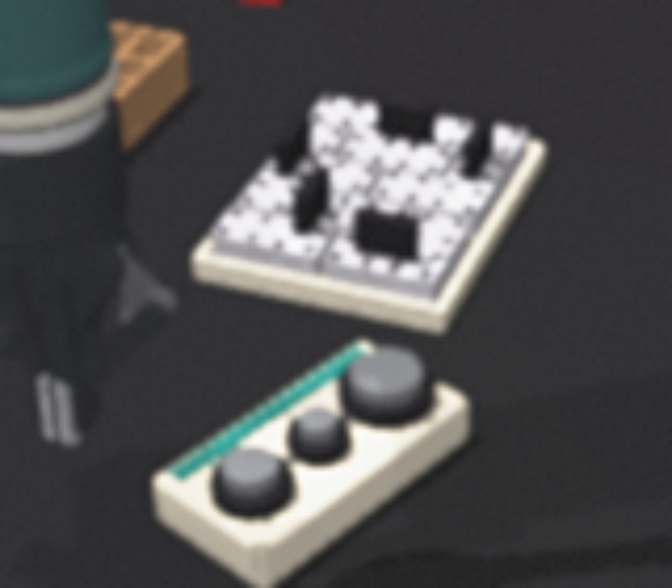

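All five block tops measure about 30 mm, which is the 6 mm floor plus the 24 mm block. The three keys are up and the robot is clear of everything, so I'm handing the job in.

```bash
python3 -c "
from workcell import bot
print(bot.finish_job())"
```

```text
the job is handed in; nothing more can be done
None
```

The job is finished and handed in at about 53 s, well inside the 210 s limit. I pressed the small key, seated all five blocks (V, P, S, T, L; all five were present), then pressed the medium key and after it the large key.

- **Keys:** each one stopped hard at the same height with 19–23 N on it (about 4 N is enough). I let each go fully before the next step.
- **Blocks:** every block came down at its expected seated height. A last depth reading put all five tops at 29.6–30.5 mm, against 30 mm for flush on the tray floor.
- **Bystanders and look-alikes:** I never touched the bottle, jar, vial box or the red and pink steps. They looked unmoved in the last full top picture I viewed, taken before the medium and large keys. After that I viewed only close-ups of the tray and pad, which show the blocks flat and all three keys up.

- **Check that failed:** the corner search never found block L, because its fin hid part of an edge. I measured L from its visible edges instead, and it seated normally.
- **Extra handling of V:** V was gripped three times before it was lifted, so it slid a few millimetres on the bench. I measured it again before the final grasp.
- **Knocked block:** none of the pictures I took showed a block knocked aside.

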